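Unlock the tool locker and hold the latch open

ROBOT

A 6-joint arm with a two-finger parallel gripper is mounted at the origin on a cart in front of the work surface, level with it; the furniture and walls round the work are solid. World frame = base frame: x ahead of the robot, y to its left, z up, the work surface at z = 0. Lengths are in m, angles in degrees, forces in N, time in s.
With the tool pointing down it reaches from about 0.375 to 0.9 m from the base axis. Payload 3.1 kg.
Tool frame: the origin (TCP) lies between the finger pads; the fingertips stand 19 mm ahead of it and the grasp point (between the pads) is the TCP; z points along the fingers, x is the direction in which the jaws open and shut, and the axes are right-handed (so a half turn about z gives the same grasp; the last joint's range is limited). The gripper opens to 87 mm and grips with 3 to 60 N. Pads are 19 mm wide; open, the fingers measure 117 mm over their backs; the gripper's body (75 mm by 190 mm) begins 51 mm behind the grasp point.
Start: joints at [-77.034, 30.224, 82.088, -0, 67.689, -10.227], TCP at [0.246, -0.574, 0.242] pointing down, gripper open.
Joint ranges: [-176.69, 176.69], [-43.24, 126.21], [12.49, 139.97], [-82, 262], [0, 151.66], [-163.58, 163.58]. Speed limits (degrees/s): [159.86, 159.86, 180, 180, 180, 180].

INTERFACE

Orientations are given as a 3x3 rotation matrix whose columns are the frame's x, y, z axes.
In Python, from rig import read_state, capture, camera_info, hand_in, spot_in, silhouettes gives the robot as it stands.
- The arm moves only by the shell command python3 -m jog 'ROWS'. ROWS is text: rows parted by semicolons, each of 7 numbers parted by spaces: the shift along the tool's x, y, z in m, then the turn, a rotation vector about the tool's x, y, z in degrees, then the opening, from 0 (shut) to 1 (fully open). A call has 1 to 8 rows; each row is the pose to reach, as a shift and turn from the pose commanded when the call began, along the tool's axes at that moment; what a row does not reach only later rows make up. A row lasts 1/8 s, in which the tool goes at most 62.5 mm and 10.7 degrees, less where a joint would pass 70% of its speed; a pose out of reach is approached as far as the arm can. A call with a gripper value outside its range is refused whole. The fingers move at their own pace and stop on an object; the grip force is fixed at half the most. Time passes only in rows, so rows that repeat a pose let the fingers close. It gives the time, the measured TCP pose, the force and the opening at its end, in the units of the state.
- read_state(): the state, without advancing time (a new reading comes with each control period).
- capture(name): name is "side" or "top" or "wrist"; returns (picture, depth): 384x512x3 uint8, red, green, blue; 384x512 float32, m along the optical axis (not along the pixel's ray), 0 where there is no reading.
- camera_info(name): a dict with "vfov" (degrees; the focal length in pixels is half the picture's height over the tangent of half this angle, whatever the lens; pixels are square), "cx", "cy" (the principal point, pixels), "dist" ([k1, k2, p1, p2, k3] as OpenCV has them; the pictures are not rectified), "R" (3x3) and "t" (3): a world point X has camera coordinates R X + t; the wrist camera has in their place "tool_from_camera" (4x4, takes a point from camera to tool coordinates, whose origin is the TCP and whose axes are the tool frame's). Camera axes: x right, y down, z forward; pixel columns grow to the right and rows downward; lengths in m; the calibration is good to about 2 mm. A picture is of the moment at which its call begins: read the wrist's pose just before it. camera_info takes no time and is no camera call.
- hand_in(): hands the job in, once; it reports no verdict.
Trained networks look in the newest picture that a camera, given by its name, has taken for a name from the list of things; names that differ only in an ending like _2 or _b are one class to them, and where a whole thing is asked for, a point or a joint stands for the part that bears it (a point fixed in the world has none). Each returns a list of dicts, best first, with "score" (0 to 1); they miss things now and then, are a little off and sometimes report something else, mostly with a low value. They report only what shows in the picture. A call takes as long as a camera call. They do not tell look-alikes from the thing itself.
- spot_in(label, camera): "centre" ([x, y, z] in m, in world coordinates, good to about 4 mm: the middle of the surface that is visible of it).
- silhouettes(label, camera): "region" (384x512 bool, what is visible of it).
The state is a dict: "time_s": time; "joint_positions": joint angles; "qvel": joint speeds; "tau": joint torques, N m; "position": TCP position; "tcp_rot": TCP orientation; "force": force on the tool from outside, world axes, zero at the start; "moment": the same for the moment, N m; "opening": opening from 0.0 (shut) to 1.0 (fully open).
Only numpy, scipy, OpenCV 4.12 (cv2) and the standard library are available. Lean on these libraries where they do the work, as an engineer would, in place of code of your own. Each camera call takes 0.05 s, during which the arm holds its last target.

TASK

Please unlock the grey steel tool locker for me: take the larger, round-headed key out of the wooden key block and push it fully home into the lock on top of the locker, working it past the stiff pins. Then turn it a quarter turn clockwise, seen from above, until the lid springs up, and finish while still gripping the key and keeping it turned and fully in against the spring of the lock, so that the latch stays drawn back while I lift the lid. Leave the small square-headed key in the block.

Things in the scene. Friction and masses are not known exactly. Their poses are not given: they have to be found in the camera images.
- locker_key_head (a point): Middle of the large key's head; the key stands upright in an end slot of the block. Round black head 34 mm across, 10 mm thick; steel collar 21 mm across with its underside 27 mm below this point (on the block's top); then a steel blade 12 wide, 4 thick, 30 mm long with rounded end. x along the width of head and blade, y through the thickness, z up. Fits either way round. 45 g.
- small_key_head (a point): Middle of the head of the small key, which stays where it is, in the other end slot, 90 mm from the large key: square black head 20 mm wide, 18 mm high, 8 mm thick, its middle 20 mm above the block's top.
- key_block: Fixed hardwood block 150 mm long along its y, 55 mm wide along its x, 45 mm high; origin in the middle of its underside. Three slots in a row at y = -45, 0 and +45 mm, each 14.5 mm along x, 6.5 mm along y, 38 mm deep; the middle one is empty. The keys' widths lie along the block's x, across the row.
- lock_face (a point): Centre of the keyway's mouth in the face of the lock, an upright brass cylinder 27 mm across; face 83 mm above the bench. Axes are the locker's and do not turn: z up, x from its front (nearer the robot) to its back. Unturned, the keyway lies along x: 13.4 mm along x, 5.2 mm along y, 36 mm deep, mouth bevelled 2.5 mm wider all round. Key fully home: collar on this face, head's middle 27 mm above this point.
- locker: Fixed grey steel locker, 80 mm high; origin on the bench right under the lock, axes as lock_face. It reaches 40 mm in front of the lock, 195 mm behind it, 90 mm to each side. The lock stands in the fixed front strip of its top. Carrying handles on both sides.
- cylinder (a joint): Turn of the lock: 0 unturned, growing clockwise seen from above to a stop at 1.57 rad; a spring drives it back, 0.02 N m at first, 0.1 at the stop; the key has 0.1 to 0.15 rad of play. Two stiff spring wafers catch the key 3 to 12 and 18 to 25 mm in: 10 to 20 N passes them, more off centre; easing back 1 mm and rocking it a few degrees helps. The lower one bars turning until passed.
- lid_edge (a point): Middle of the front edge of the lid, which lies behind the fixed strip, from 46 mm behind the lock's axis to its hinge at the locker's back. Shut, this point is 80 mm above the bench, level with the locker's top; a latch bolt that the lock draws back holds it. When the lock is at about 1.0 rad a spring lifts this edge by some 22 mm.
There are look-alikes about, which are no part of the job. What is shaped like the part that bears locker_key_head but purple is not meant.

How it is judged:
By the outcome, as a careful person would: the job done as asked, in the order asked, and still so for the second after the job is handed in, while the arm keeps its last pose, push and grip.
It also fails if it takes over 72 s, if anything falls off the work surface, if the arm or the gripper's body presses on something with over 40 N, if the wrist force passes 120 N, or if a joint passes its speed limit or range.

## Working session

There is one attempt and no reset: what is moved stays moved. The work goes in short steps, Python scripts to look and compute and a shell command to move; the robot and the scene stay as the last step left them, time stands still between calls to the robot, and variables do not carry over. Pictures are saved under pics/ and viewed, and the job is handed in when it is done.

```bash
ls; mkdir -p pics
python3 - <<'E'
from rig import *
import cv2,json
s=read_state(); print(s)
for n in ("side","top","wrist"):
    p,d=capture(n); cv2.imwrite(f"pics/{n}0.png",p[:,:,::-1]); 
    c=camera_info(n); print(n,c)
E
```

```text
pics
{'time_s': 0.0, 'joint_positions': array([-7.70349808e+01,  3.02792907e+01,  8.21566135e+01,  2.48150939e-03,
        6.76873168e+01, -1.02270794e+01]), 'qvel': array([ 0.03358402,  0.00675142,  0.11918724, -0.07519842, -0.02980086,
        0.03220384]), 'tau': array([ 4.85792407e-04, -4.40042245e+01, -1.76594102e+01,  6.35052030e-02,
        5.83804341e-02, -1.59713891e-04]), 'position': array([ 0.2460186 , -0.57379947,  0.24056683]), 'tcp_rot': array([[ 3.93799530e-01, -9.19196243e-01, -4.43456398e-04],
       [-9.19193930e-01, -3.93799554e-01,  2.10477480e-03],
       [-2.10933402e-03, -4.21236897e-04, -9.99997687e-01]]), 'force': array([-0.12695005,  0.27690934, -0.07064573]), 'moment': array([-0.00302871, -0.04495928, -0.0303809 ]), 'opening': 1.0000638965402586}
side {'vfov': 48.49906081957246, 'cx': 249.22998831913537, 'cy': 192.93125656689287, 'dist': array([-0.07237451,  0.        ,  0.        ,  0.        ,  0.        ]), 'R': array([[-0.99207741, -0.12400354, -0.020138  ],
       [-0.06771858,  0.66287049, -0.74566542],
       [ 0.10581403, -0.7383941 , -0.66601618]])
[... 280 characters left out ...]
04],
       [-9.67751334e-01,  9.53332420e-02, -2.33171458e-01],
       [ 2.32008871e-01, -2.32586566e-02, -9.72435560e-01]]), 't': array([0.22655381, 0.59518182, 0.7904607 ])}
wrist {'vfov': 70.4114160198237, 'cx': 253.65092360850062, 'cy': 192.40175406027146, 'dist': array([0.02142663, 0.        , 0.        , 0.        , 0.        ]), 'tool_from_camera': array([[ 9.99999264e-01,  3.24569439e-04, -1.16876327e-03,
        -8.79649555e-06],
       [-1.08478069e-05,  9.65890821e-01,  2.58949653e-01,
        -7.15633326e-02],
       [ 1.21294486e-03, -2.58949450e-01,  9.65890113e-01,
        -1.43573689e-01],
       [ 0.00000000e+00,  0.00000000e+00,  0.00000000e+00,
         1.00000000e+00]])}
```

View pics/side0.png

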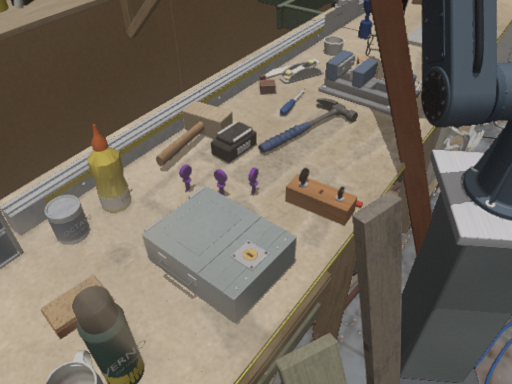

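View pics/top0.png

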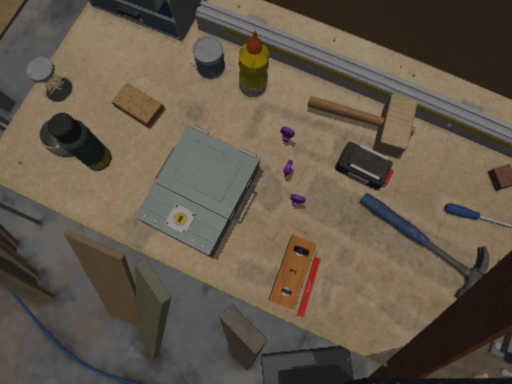

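View pics/wrist0.png

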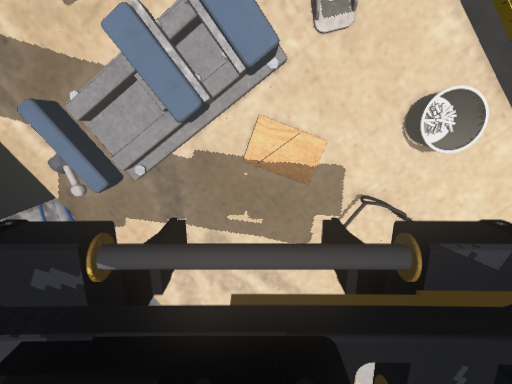

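Side view: locker at (220,245) with lock at (250,254), block at (320,198), large black key at (304,176), small one at (341,192), three purple decoys at about (185–254,180). Top view: lock (180,218), large key (299,250), small key (288,292). I'll measure these now.

```bash
cat > h.py <<'E'
from rig import *
import cv2, numpy as np
def K(c,h=384):
    f=h/2/np.tan(np.radians(c['vfov'])/2); return np.array([[f,0,c['cx']],[0,f,c['cy']],[0,0,1.]])
def RT(n,st=None):
    c=camera_info(n)
    if n!='wrist': return c['R'],c['t']
    T=np.eye(4);T[:3,:3]=st['tcp_rot'];T[:3,3]=st['position']
    W=T@c['tool_from_camera']; R=W[:3,:3].T; return R,-R@W[:3,3]
def ray(n,uv,st=None):
    c=camera_info(n);R,t=RT(n,st)
    p=cv2.undistortPoints(np.array([[uv]],float),K(c),c['dist'])[0,0]
    d=R.T@np.array([p[0],p[1],1]); return -R.T@t,d   # depth-scaled: o+z*d
def tri(*rays):
    A=[];b=[]
    for o,d in rays:
        d=d/np.linalg.norm(d);P=np.eye(3)-np.outer(d,d);A.append(P);b.append(P@o)
    X=np.linalg.lstsq(np.vstack(A),np.hstack(b),rcond=None)[0]
    return X,[np.linalg.norm(P@X-q) for P,q in zip(A,b)]
def atz(n,uv,z,st=None):
    o,d=ray(n,uv,st); return o+(z-o[2])/d[2]*d
def proj(n,X,st=None):
    c=camera_info(n);R,t=RT(n,st)
    return cv2.projectPoints(np.atleast_2d(np.array(X,float)),cv2.Rodrigues(R)[0],t.astype(float),K(c),c['dist'])[0][:,0]
def cloud(n,d,st=None):
    c=camera_info(n);R,t=RT(n,st)
    v,u=np.mgrid[0:384,0:512]
    p=cv2.undistortPoints(np.stack([u.ravel(),v.ravel()],1)[:,None].astype(float),K(c),c['dist'])[:,0]
    X=np.c_[p,np.ones(len(p))]*d.ravel()[:,None]
    return ((X-t)@R).reshape(384,512,3)
E
python3 - <<'E'
from h import *
np.set_printoptions(precision=4,suppress=True)
for n in('side','top'):
    capture(n)
    for l in('locker_key_head','small_key_head','key_block','lock_face','locker','lid_edge'):
        print(n,l,[(np.round(r['centre'],3).tolist(),round(r['score'],2)) for r in spot_in(l,n)][:5])
for n in('side','top'):
    p,d=capture(n); np.savez(f'{n}0.npz',p=p,d=d)
    big=cv2.resize(p[:,:,::-1],None,fx=4,fy=4,interpolation=cv2.INTER_CUBIC)
    if n=='side': c1=big[150*4:230*4,270*4:370*4]; c2=big[180*4:310*4,140*4:300*4]
    else: c1=big[230*4:320*4,260*4:330*4]; c2=big[120*4:255*4,130*4:265*4]
    cv2.imwrite(f'pics/{n}_key.png',c1);cv2.imwrite(f'pics/{n}_lock.png',c2)
print(read_state()['time_s'])
E
```

```text
side locker_key_head [([0.763, 0.077, 0.057], 0.77), ([0.606, 0.075, 0.056], 0.66), ([0.683, 0.087, 0.05], 0.6), ([0.492, 0.084, 0.073], 0.53)]
side small_key_head [([0.415, 0.123, 0.064], 0.64), ([0.447, 0.114, 0.045], 0.29)]
side key_block [([0.452, 0.115, 0.046], 0.76)]
side lock_face [([0.634, 0.316, 0.078], 0.94)]
side locker [([0.638, 0.314, 0.084], 0.86)]
side lid_edge [([0.683, 0.269, 0.082], 0.56), ([0.492, 0.083, 0.071], 0.24)]
top locker_key_head [([0.601, 0.072, 0.068], 0.69), ([0.757, 0.069, 0.06], 0.64), ([0.677, 0.081, 0.066], 0.52)]
top small_key_head [([0.411, 0.118, 0.07], 0.63)]
top key_block [([0.444, 0.098, 0.05], 0.6), ([0.638, 0.278, 0.077], 0.34)]
top lock_face [([0.639, 0.28, 0.081], 0.71)]
top locker [([0.643, 0.278, 0.076], 0.6)]
top lid_edge [([0.681, 0.263, 0.083], 0.6)]
0.95
```

View pics/side_key.png

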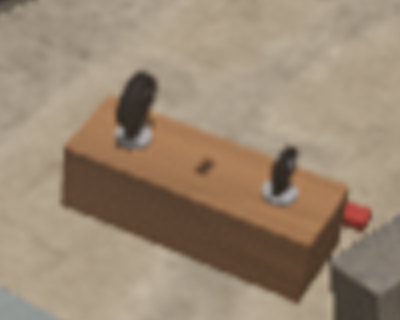

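View pics/top_key.png

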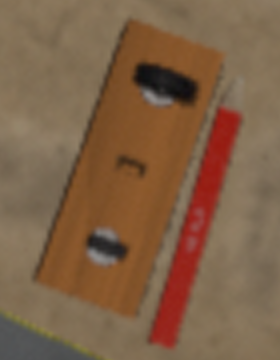

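View pics/side_lock.png

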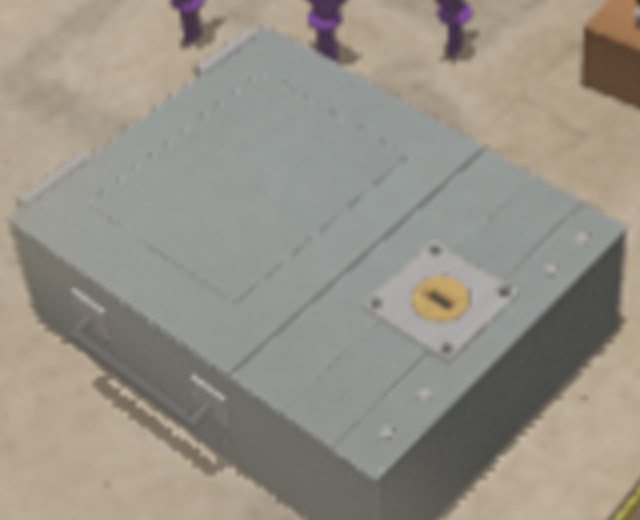

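View pics/top_lock.png

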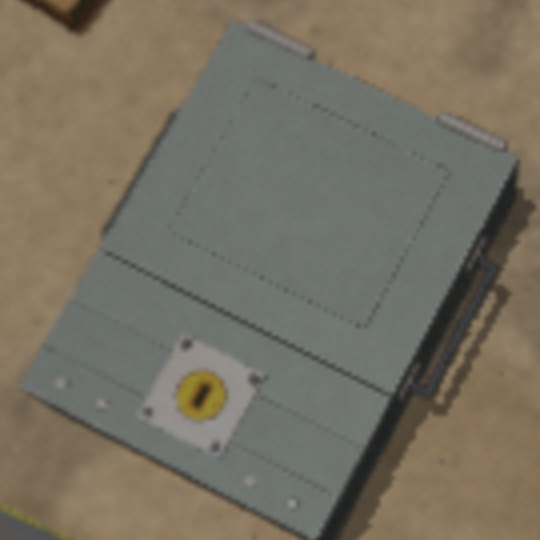

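Run:
```python
from h import *
np.set_printoptions(precision=4,suppress=True)
off={'sk':(270,150),'tk':(260,230),'sl':(140,180),'tl':(130,120)}
def P(c,x,y): o=off[c]; return (x+.5)/4-.5+o[0],(y+.5)/4-.5+o[1]
def T(name,a,b,kind):
    X=tri(ray('side',P('s'+kind,*a)),ray('top',P('t'+kind,*b))); print(name,X[0],np.array(X[1]));return X[0]
T('head',(136,98),(166,82),'k'); T('small',(287,163),(107,244),'k'); T('slot',(205,167),(131,162),'k')
c=[T('blk',a,b,'k') for a,b in [((65,148),(222,52)),((112,98),(128,20)),((347,190),(37,280)),((310,247),(138,317))]]
c=np.array(c);print('mid',c.mean(0)); 
for i,j in((0,3),(1,2),(0,1),(3,2)): v=c[j]-c[i];print(np.linalg.norm(v),np.degrees(np.arctan2(v[1],v[0])))
T('lock',(440,298),(202,397),'l')
l=[T('lk',a,b,'l') for a,b in [((378,478),(22,386)),((625,232),(316,540)),((265,28),(517,157)),((12,218),(238,22))]]
l=np.array(l)
for i,j in((0,1),(1,2),(2,3),(3,0)): v=l[j]-l[i];print(np.linalg.norm(v),np.degrees(np.arctan2(v[1],v[0])))
for n in('side','top'):
    d=np.load(f'{n}0.npz')['d'];C=cloud(n,d)
    m=(C[...,0]>.3)&(C[...,0]<.95)&(np.abs(C[...,1])<.6)&(d>0)&(C[...,2]>.1)
    q=C[m]; print(n,m.sum(),q.min(0),q.max(0))
    # coarse height map
    H={}
    for x,y,z in q: H.setdefault((round(x,1),round(y,1)),[]).append(z)
    print({k:(len(v),round(max(v),3)) for k,v in sorted(H.items()) if len(v)>10})
```

```text
head [0.4923 0.077  0.0735] [0.0012 0.0012]
small [0.4117 0.1171 0.0682] [0.0003 0.0003]
slot [0.453  0.0973 0.0442] [0.0002 0.0002]
blk [ 0.5226  0.0312 -0.0078] [0.0102 0.0102]
blk [0.515  0.0961 0.0901] [0.0083 0.0083]
blk [0.3915 0.1567 0.088 ] [0.0066 0.0066]
blk [ 0.3788  0.0964 -0.013 ] [0.0088 0.0088]
mid [0.452  0.0951 0.0393]
0.15803489489826025 155.5951404439424
0.13758860852872873 153.84659894347666
0.11775198792404411 96.73676068775241
0.11827731070247216 78.11635095940956
lock [0.582  0.3238 0.081 ] [0.0013 0.0013]
lk [0.5968 0.4197 0.0785] [0.0004 0.0004]
lk [0.5015 0.2699 0.0755] [0.0009 0.0009]
lk [0.6992 0.1448 0.077 ] [0.001 0.001]
lk [0.7941 0.2928 0.0761] [0.0003 0.0003]
0.17754701653311186 -122.46590085202988
0.23401996377404607 -32.32947412779469
0.1758422992245407 57.34740395300994
0.2346025481752774 147.25928945765466
side 7965 [ 0.3    -0.5389  0.1   ] [0.9496 0.5604 0.4055]
{(np.float64(0.3), np.float64(-0.5)): (42, np.float64(0.105)), (np.float64(0.3), np.float64(-0.4)): (104, np.float64(0.106)), (np.float64(0.3), np.float64(-0.1)): (1770, np.float64(0.405
[... 727 characters left out ...]
, np.float64(0.178))}
top 8743 [ 0.3    -0.1003  0.1001] [0.9484 0.56   0.5269]
{(np.float64(0.3), np.float64(-0.1)): (2273, np.float64(0.48)), (np.float64(0.3), np.float64(0.2)): (515, np.float64(0.128)), (np.float64(0.4), np.float64(-0.1)): (3008, np.float64(0.527)), (np.float64(0.4), np.float64(0.2)): (511, np.float64(0.122)), (np.float64(0.4), np.float64(0.3)): (19, np.float64(0.116)), (np.float64(0.7), np.float64(0.5)): (640, np.float64(0.208)), (np.float64(0.8), np.float64(0.5)): (759, np.float64(0.21)), (np.float64(0.8), np.float64(0.6)): (13, np.float64(0.204)), (np.float64(0.9), np.float64(0.1)): (761, np.float64(0.215)), (np.float64(0.9), np.float64(0.2)): (238, np.float64(0.154))}
```

Run:
```python
from h import *
np.set_printoptions(precision=3,suppress=True)
off={'sk':(270,150),'tk':(260,230)}
def P(c,x,y): o=off[c]; return (x+.5)/4-.5+o[0],(y+.5)/4-.5+o[1]
c=[]
for a,b in [((65,148),(128,20)),((112,98),(222,52)),((347,190),(138,317)),((310,247),(37,280))]:
    X,e=tri(ray('side',P('sk',*a)),ray('top',P('tk',*b)));print(X,e);c.append(X)
c=np.array(c);print('mid',c.mean(0)); 
for i,j in((0,3),(1,2),(0,1),(3,2)): v=c[j]-c[i];print(np.linalg.norm(v),np.degrees(np.arctan2(v[1],v[0])))
Q=[]
for n in('side','top'):
    d=np.load(f'{n}0.npz')['d'];C=cloud(n,d)
    m=(d>0)&(C[...,0]>.15)&(C[...,0]<1.0)&(C[...,1]>-.5)&(C[...,1]<0.45)&(C[...,2]>.09)
    Q.append(C[m])
Q=np.vstack(Q)
b=Q[(Q[:,0]<.6)&(Q[:,1]<.05)]
for z in np.arange(.1,.8,.05):
    q=b[np.abs(b[:,2]-z)<.025]
    if len(q): print('beam z',round(z,2),len(q),np.percentile(q,2,0),np.percentile(q,98,0))
b=Q[(Q[:,0]<.6)&(Q[:,1]>.1)]
print('post');
for x in np.arange(.15,.6,.025):
    q=b[np.abs(b[:,0]-x)<.0125]
    if len(q): print(round(x,3),len(q),np.percentile(q,1,0),np.percentile(q,99,0))
```

```text
[0.53  0.09  0.044] [np.float64(0.0008368539780211309), np.float64(0.0008368539780208197)]
[0.507 0.041 0.043] [np.float64(0.0002443792602731275), np.float64(0.0002443792602737699)]
[0.374 0.102 0.039] [np.float64(0.0009103889563313321), np.float64(0.0009103889563311322)]
[0.397 0.154 0.042] [np.float64(0.00021265120409320564), np.float64(0.00021265120409324147)]
mid [0.452 0.097 0.042]
0.1476063461687874 154.26302920143561
0.14689254470942203 155.16184498310497
0.054214635370186455 -115.60846410421514
0.056630964986421034 -114.81635388056635
beam z 0.1 1069 [ 0.222 -0.491  0.091] [ 0.429 -0.083  0.124]
beam z 0.15 832 [ 0.233 -0.094  0.126] [ 0.3   -0.081  0.174]
beam z 0.2 1002 [ 0.248 -0.096  0.176] [ 0.319 -0.079  0.224]
beam z 0.25 1444 [ 0.263 -0.093  0.226] [0.335 0.046 0.274]
beam z 0.3 1972 [ 0.264 -0.09   0.276] [0.351 0.045 0.324]
beam z 0.35 2469 [ 0.26  -0.087  0.326] [0.369 0.046 0.374]
beam z 0.4 3568 [ 0.177 -0.083  0.376] [0.382 0.048 0.424]
beam z 0.45 2238 [ 0.185 -0.089  0.426] [0.402 0.043 0.474]
beam z 0.5 1171 [ 0.352 -0.076  0.476] [ 0.423 -0.069  0.521]
beam z 0.55 8 [ 0.423 -0.07   0.525] [ 0.429 -0.068  0.527]
post
0.15 3 [0.161 0.1   0.268] [0.162 0.1   0.272]
0.175 174 [0.164 0.1   0.251] [0.187 0.106 0.296]
0.2 373 [0.188 0.1   0.242] [0.212 0.112 0.307]
0.225 492 [0.213 0.1   0.236] [0.237 0.117 0.316]
0.25 378 [0.238 0.1   0.234] [0.252 0.117 0.316]
0.3 108 [0.302 0.181 0.09 ] [0.312 0.206 0.128]
0.325 632 [0.313 0.171 0.091] [0.337 0.224 0.126]
0.35 698 [0.338 0.183 0.091] [0.362 0.245 0.122]
0.375 657 [0.363 0.202 0.091] [0.387 0.256 0.118]
0.4 154 [0.388 0.222 0.091] [0.4   0.246 0.114]
```

Run:
```python
from h import *
for n in('side','top'):
    d=np.load(f'{n}0.npz')['d'];C=cloud(n,d); print(n,d[d>0].min())
    im=np.clip((C[...,2]+.3)/.9*255,0,255).astype(np.uint8);im[d==0]=0
    cv2.imwrite(f'pics/{n}_h.png',cv2.applyColorMap(im,cv2.COLORMAP_JET))
```

```text
side 0.5343403
top 0.37869993
```

View pics/top_h.png

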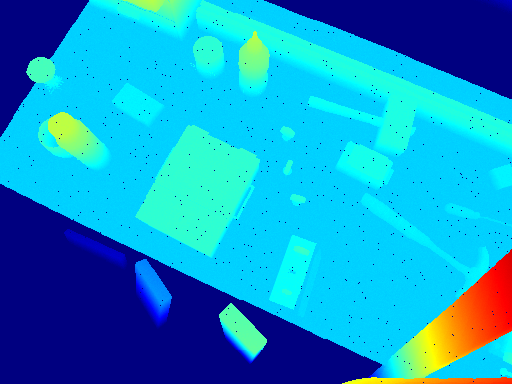

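View pics/side_h.png

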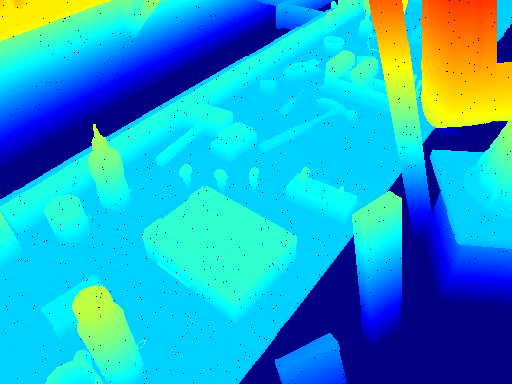

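Run:
```python
from h import *
from scipy.spatial.transform import Rotation as Ro
np.set_printoptions(precision=3,suppress=True)
s=read_state(); R0=s['tcp_rot']; p0=s['position']
zs=np.array([.0,.15,.3,.5,.7,.9,1.1]); B=np.c_[0.215+.345*zs,0*zs-.085,zs]
for az in(40,60,80):
  for el in(-30,-10,0,10):
    d=np.array([np.cos(np.radians(az))*np.cos(np.radians(el)),np.sin(np.radians(az))*np.cos(np.radians(el)),np.sin(np.radians(el))])
    z=R0[:,2]; ax=np.cross(z,d); ang=np.arctan2(np.linalg.norm(ax),z@d); ax/=np.linalg.norm(ax)
    R1=Ro.from_rotvec(ax*ang).as_matrix()@R0
    wc=p0-.25*R0[:,2]; p1=wc+.25*d
    st=dict(position=p1,tcp_rot=R1)
    print(az,el,'shift tool',R0.T@(p1-p0),'rotvec tool',np.degrees(R0.T@(ax*ang)),'p1',p1)
    print('   ',proj('wrist',B,st).round(0).tolist())
```

```text
40 -30 shift tool [-0.063 -0.207 -0.125] rotvec tool [ 57.439 -17.348   0.   ] p1 [ 0.412 -0.435  0.367]
    [[88.0, 381.0], [49.0, 325.0], [-9.0, 244.0], [-157.0, 45.0], [-703.0, -636.0], [-73282.0, -97574.0], [3837.0, 6486.0]]
40 -10 shift tool [-0.071 -0.236 -0.207] rotvec tool [ 76.585 -23.131   0.   ] p1 [ 0.435 -0.416  0.448]
    [[80.0, 544.0], [60.0, 452.0], [37.0, 349.0], [-4.0, 186.0], [-61.0, -24.0], [-154.0, -330.0], [-328.0, -864.0]]
40 0 shift tool [-0.072 -0.239 -0.25 ] rotvec tool [ 86.158 -26.022  -0.   ] p1 [ 0.438 -0.414  0.492]
    [[56.0, 683.0], [51.0, 543.0], [45.0, 410.0], [34.0, 239.0], [19.0, 69.0], [-0.0, -111.0], [-25.0, -307.0]]
40 10 shift tool [-0.071 -0.236 -0.293] rotvec tool [ 95.731 -28.913   0.   ] p1 [ 0.435 -0.416  0.535]
    [[-0.0, 930.0], [26.0, 675.0], [44.0, 486.0], [58.0, 291.0], [68.0, 136.0], [73.0, 4.0], [77.0, -112.0]]
60 -30 shift tool [-0.13  -0.173 -0.125] rotvec tool [ 48.042 -35.947  -0.   ] p1 [ 0.354 -0.387  0.367]
    [[214.0, 319.0], [180.0, 274.0], [131.0, 209.0], [16.0, 60.0], [-303.0, -341.0], [-5469.0, -6787.0], [10677.0, 1
[... 857 characters left out ...]
462.0, -28901.0], [4145.0, 4456.0]]
80 -10 shift tool [-0.206 -0.135 -0.207] rotvec tool [ 43.799 -66.947   0.   ] p1 [ 0.289 -0.332  0.448]
    [[395.0, 326.0], [353.0, 273.0], [303.0, 210.0], [217.0, 99.0], [90.0, -64.0], [-132.0, -351.0], [-678.0, -1060.0]]
80 0 shift tool [-0.209 -0.137 -0.25 ] rotvec tool [ 49.274 -75.315  -0.   ] p1 [ 0.29  -0.328  0.492]
    [[460.0, 386.0], [408.0, 318.0], [353.0, 245.0], [270.0, 135.0], [172.0, 4.0], [49.0, -162.0], [-119.0, -391.0]]
80 10 shift tool [-0.206 -0.135 -0.293] rotvec tool [ 54.748 -83.683  -0.   ] p1 [ 0.289 -0.332  0.535]
    [[552.0, 476.0], [478.0, 379.0], [408.0, 286.0], [320.0, 169.0], [234.0, 53.0], [147.0, -65.0], [57.0, -190.0]]
```

```bash
python3 -m jog '-0.01 -0.01 -0.05 8 -6 0 1; -0.03 -0.04 -0.09 16 -12 0 1; -0.05 -0.07 -0.12 24 -18 0 1; -0.07 -0.10 -0.15 32 -24 0 1; -0.09 -0.13 -0.17 40 -30 0 1; -0.11 -0.16 -0.19 48 -36 0 1; -0.13 -0.18 -0.20 56 -42 0 1; -0.148 -0.197 -0.207 64 -48 0 1'
python3 - <<'E'
from h import *
np.set_printoptions(precision=3,suppress=True)
s=read_state();print(s['joint_positions'],s['position'],s['tcp_rot'])
p,d=capture('wrist');cv2.imwrite('pics/w1.png',p[:,:,::-1]);np.savez('w1.npz',p=p,d=d,pos=s['position'],R=s['tcp_rot'])
E
```

```text
time_s: 1.95
position: [0.3692, -0.3605, 0.4492]
tcp_rot: [[0.643, -0.587, 0.492], [-0.488, 0.181, 0.854], [-0.59, -0.789, -0.17]]
force: [0.5, 0.3, -0.4]
opening: 0.998
[-79.221  33.77   80.5    54.318 127.63   -4.488] [ 0.369 -0.361  0.449] [[ 0.643 -0.587  0.492]
 [-0.488  0.181  0.854]
 [-0.59  -0.789 -0.17 ]]
```

View pics/w1.png

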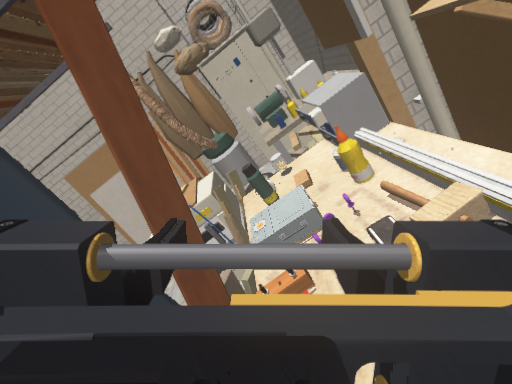

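Run:
```python
from h import *
np.set_printoptions(precision=3,suppress=True)
w=np.load('w1.npz');st=dict(position=w['pos'],tcp_rot=w['R'])
C=cloud('wrist',w['d'],st);d=w['d'];p=w['p'].astype(int)
m=(d>0)&(d<.75)&(p[...,0]>p[...,2]+25)&(np.arange(384)[:,None]<215)&(np.arange(512)[None]<220)
b=C[m];print(m.sum())
for z in np.arange(.2,1.2,.05):
    q=b[np.abs(b[:,2]-z)<.02]
    if len(q)>20: print(round(z,2),len(q),'x',np.percentile(q[:,0],[1,50,99]),'y',np.percentile(q[:,1],[1,50,99]))
# robot cloud
Q=[]
for n in('side','top'):
    dd=np.load(f'{n}0.npz')['d'];D=cloud(n,dd)
    k=(dd>0)&(np.hypot(D[...,0],D[...,1])<.3)&(D[...,2]>.05);Q.append(D[k])
Q=np.vstack(Q)
a=np.radians(-77.03);f=np.array([np.cos(a),np.sin(a)]);l=np.array([-np.sin(a),np.cos(a)])
F=Q[:,:2]@f;L=Q[:,:2]@l
for z in np.arange(.1,.6,.04):
    k=(np.abs(Q[:,2]-z)<.02)&~((Q[:,1]<-.06)&(Q[:,1]>-.11)&(Q[:,0]>.2))
    if k.sum()>5: print(round(z,2),k.sum(),'fwd',F[k].min(),F[k].max(),'lat',L[k].min(),L[k].max())
```

```text
11715
0.4 27 x [0.383 0.389 0.393] y [-0.096 -0.095 -0.093]
0.45 1013 x [0.346 0.378 0.408] y [-0.1   -0.096 -0.088]
0.5 1475 x [0.354 0.387 0.425] y [-0.099 -0.095 -0.08 ]
0.55 1633 x [0.371 0.405 0.442] y [-0.097 -0.093 -0.081]
0.6 1798 x [0.39  0.423 0.46 ] y [-0.095 -0.091 -0.078]
0.65 2021 x [0.407 0.44  0.478] y [-0.094 -0.09  -0.077]
0.7 1483 x [0.424 0.449 0.487] y [-0.092 -0.089 -0.074]
0.1 498 fwd -0.04609872822052922 0.06446719913110895 lat 0.037518591516553804 0.07097676441855777
0.14 310 fwd -0.03630747846414969 0.06078596954192107 lat 0.03638178626445214 0.06790370351319114
0.18 114 fwd -0.006507102915479736 0.03987235154858435 lat 0.04759641925701007 0.0647548541039261
0.22 342 fwd -0.052072607043797625 0.04639811166783821 lat 0.11136561574603734 0.2687650398752226
0.26 1715 fwd -0.06332166803158534 0.06729774055059684 lat 0.11805121212685905 0.27102858286209514
0.3 2450 fwd -0.0633240479442725 0.0893514816548223 lat 0.1379359559950801 0.27169859312633404
0.34 2358 fwd -0.0453066687074051 0.11242587488153007 lat 0.11370073843359803 0.2676030605381056
0.38 2116 fwd -0.037687081956904164 0.12204748070439705 lat 0.17522670059268475 0.267865907329419
0.42 1789 fwd -0.016475808380986803 0.12180992228085084 lat 0.17495003733444167 0.26766000149029473
0.46 76 fwd 0.009647175165125896 0.033329773282972874 lat 0.18371404730192364 0.2616332326689102
```

```bash
cat > plan.py <<'E'
from h import *
from scipy.spatial.transform import Rotation as Ro, Slerp
np.set_printoptions(precision=3,suppress=True)
LT=.286
def rows(R0,p0,fun,fr,op=1):
    """fun(f)->(p,R); prints rows relative to R0,p0"""
    for f in fr:
        p,R=fun(f); s=R0.T@(p-p0); r=np.degrees(Ro.from_matrix(R0.T@R).as_rotvec())
        print(' '.join('%.3f'%v for v in s),' '.join('%.1f'%v for v in r),op,'  #',np.round(p,3))
E
python3 - <<'E'
from plan import *
s=read_state();R0=s['tcp_rot'];p0=s['position'];w=p0-LT*R0[:,2]
z=R0[:,2];d=np.array([0,0,1.]);ax=np.cross(z,d);ang=np.arctan2(np.linalg.norm(ax),z@d);ax/=np.linalg.norm(ax)
print(np.degrees(ang))
def fun(f):
    R=Ro.from_rotvec(ax*ang*f).as_matrix()@R0; return w+LT*R[:,2],R
rows(R0,p0,fun,np.arange(1,11)/10)
E
```

```text
99.18114576965904
-0.030 -0.039 -0.004 7.9 -6.0 -0.0 1   # [ 0.371 -0.355  0.496]
-0.059 -0.077 -0.017 15.8 -12.0 0.0 1   # [ 0.369 -0.359  0.545]
-0.086 -0.113 -0.038 23.7 -18.0 0.0 1   # [ 0.362 -0.371  0.593]
-0.111 -0.145 -0.066 31.6 -24.0 0.0 1   # [ 0.351 -0.389  0.638]
-0.132 -0.173 -0.101 39.5 -30.0 0.0 1   # [ 0.337 -0.414  0.678]
-0.149 -0.196 -0.141 47.4 -36.0 0.0 1   # [ 0.32  -0.445  0.713]
-0.162 -0.213 -0.185 55.3 -42.0 0.0 1   # [ 0.299 -0.48   0.741]
-0.170 -0.224 -0.233 63.2 -48.0 0.0 1   # [ 0.277 -0.519  0.762]
-0.173 -0.228 -0.282 71.1 -54.0 0.0 1   # [ 0.253 -0.56   0.774]
-0.171 -0.225 -0.332 78.9 -60.0 0.0 1   # [ 0.229 -0.603  0.779]
```

```bash
python3 -m jog '-0.030 -0.039 -0.004 7.9 -6 0 1; -0.059 -0.077 -0.017 15.8 -12 0 1; -0.086 -0.113 -0.038 23.7 -18 0 1; -0.111 -0.145 -0.066 31.6 -24 0 1; -0.132 -0.173 -0.101 39.5 -30 0 1; -0.149 -0.196 -0.141 47.4 -36 0 1; -0.162 -0.213 -0.185 55.3 -42 0 1; -0.170 -0.224 -0.233 63.2 -48 0 1'
python3 - <<'E'
from plan import *
s=read_state();print(s['joint_positions'],s['position'],s['tcp_rot'])
# fit model from 3 poses
import json
D=[([-77.034,30.28,82.157],[.24602,-.5738,.24057],[-4e-4,.0021,-1.]),([-79.221,33.77,80.5],[.3692,-.3605,.4492],[.492,.854,-.17]),
 (s['joint_positions'][:3].tolist(),s['position'].tolist(),s['tcp_rot'][:,2].tolist())]
json.dump(D,open('kin.json','w'))
from scipy.optimize import least_squares
def wc(q,x):
    h,lat,L1,L2,a,Lt=x;q=np.radians(q)
    r=L1*np.sin(q[1])+L2*np.sin(q[1]+q[2])+a*np.cos(q[1]+q[2]); z=h+L1*np.cos(q[1])+L2*np.cos(q[1]+q[2])-a*np.sin(q[1]+q[2])
    f=np.array([np.cos(q[0]),np.sin(q[0]),0]);l=np.array([-np.sin(q[0]),np.cos(q[0]),0])
    return r*f+lat*l+np.array([0,0,z])
def res(x): return np.hstack([wc(np.array(q),x)+x[5]*np.array(z)-p for q,p,z in D]+[(np.array(x)-[.3,.11,.43,.41,0,.286])*.003])
o=least_squares(res,[.3,.11,.43,.41,0,.286]);print(o.x,np.abs(o.fun[:9]).max())
E
```

```text
time_s: 3.0
position: [0.2767, -0.5175, 0.7673]
tcp_rot: [[0.974, -0.152, 0.168], [0.095, 0.947, 0.306], [-0.206, -0.282, 0.937]]
force: [0.7, -0.3, 0.5]
opening: 1.003
[-79.19   33.731  80.408 163.367 128.96   77.699] [ 0.277 -0.517  0.767] [[ 0.974 -0.152  0.168]
 [ 0.095  0.947  0.306]
 [-0.206 -0.282  0.937]]
[0.256 0.111 0.566 0.388 0.075 0.286] 0.00017427433833305805
```

Run:
```python
from plan import *
s=read_state();R0=s['tcp_rot'];p0=s['position'];w=p0-LT*R0[:,2];print('w',w)
z=R0[:,2];d=np.array([0,0,1.]);ax=np.cross(z,d);ang=np.arctan2(np.linalg.norm(ax),z@d);ax/=np.linalg.norm(ax)
w1=np.array([.1746,-.323,.53])
def fun(f):
    R=Ro.from_rotvec(ax*ang*min(1,2*f)).as_matrix()@R0; return w+(w1-w)*f+LT*R[:,2],R
rows(R0,p0,fun,np.arange(1,9)/8)
```

```text
w [ 0.229 -0.605  0.499]
-0.019 0.013 0.012 4.1 -3.0 0.0 1   # [ 0.258 -0.504  0.779]
-0.038 0.026 0.022 8.3 -6.0 0.0 1   # [ 0.24  -0.49   0.788]
-0.057 0.039 0.030 12.4 -9.0 0.0 1   # [ 0.221 -0.477  0.796]
-0.075 0.053 0.035 16.5 -12.0 0.0 1   # [ 0.202 -0.464  0.801]
-0.079 0.086 0.048 16.5 -12.0 0.0 1   # [ 0.195 -0.429  0.805]
-0.083 0.119 0.061 16.5 -12.0 0.0 1   # [ 0.188 -0.394  0.808]
-0.087 0.153 0.075 16.5 -12.0 0.0 1   # [ 0.181 -0.358  0.812]
-0.091 0.186 0.088 16.5 -12.0 0.0 1   # [ 0.175 -0.323  0.816]
```

```bash
python3 -m jog '-0.019 0.013 0.012 4.1 -3 0 1; -0.038 0.026 0.022 8.3 -6 0 1; -0.057 0.039 0.03 12.4 -9 0 1; -0.075 0.053 0.035 16.5 -12 0 1; -0.079 0.086 0.048 16.5 -12 0 1; -0.083 0.119 0.061 16.5 -12 0 1; -0.087 0.153 0.075 16.5 -12 0 1; -0.091 0.186 0.088 16.5 -12 0 1'
python3 - <<'E'
from plan import *
import json
s=read_state();print(s['joint_positions'],s['force'])
D=json.load(open('kin.json'));D.append((s['joint_positions'][:3].tolist(),s['position'].tolist(),s['tcp_rot'][:,2].tolist()));json.dump(D,open('kin.json','w'))
from scipy.optimize import least_squares
def wc(q,x):
    h,lat,L1,L2,a,Lt=x;q=np.radians(q)
    r=L1*np.sin(q[1])+L2*np.sin(q[1]+q[2])+a*np.cos(q[1]+q[2]); z=h+L1*np.cos(q[1])+L2*np.cos(q[1]+q[2])-a*np.sin(q[1]+q[2])
    f=np.array([np.cos(q[0]),np.sin(q[0]),0]);l=np.array([-np.sin(q[0]),np.cos(q[0]),0])
    return r*f+lat*l+np.array([0,0,z])
def res(x): return np.hstack([wc(np.array(q),x)+x[5]*np.array(z)-p for q,p,z in D])
o=least_squares(res,[.3,.11,.43,.41,0,.286]);x=o.x;print(x,np.abs(o.fun).max())
# ik planar
def ik(r,z):
    g=lambda t:[(lambda w:w)(0)]
    f=lambda t: [x[2]*np.sin(t[0])+x[3]*np.sin(t[0]+t[1])+x[4]*np.cos(t[0]+t[1])-r, x[0]+x[2]*np.cos(t[0])+x[3]*np.cos(t[0]+t[1])-x[4]*np.sin(t[0]+t[1])-z]
    o=least_squares(f,np.radians([0,120]));return np.degrees(o.x),o.cost
for r in(.3,.25,.2,.17):
  for z in(.5,.55,.6): print(r,z,*ik(r,z))
E
```

```text
time_s: 4.0
position: [0.1756, -0.3203, 0.8153]
tcp_rot: [[0.992, -0.127, 0.004], [0.127, 0.992, 0.005], [-0.005, -0.005, 1.0]]
force: [-0.6, 0.5, 0.4]
opening: 1.002
[-79.184   9.955 116.505 179.654 126.723  86.277] [-0.639  0.471  0.428]
[0.274 0.111 0.588 0.392 0.114 0.286] 6.751887533923417e-05
0.3 0.5 [  9.53  124.453] 7.415643063916107e-17
0.3 0.55 [  3.521 119.93 ] 3.373971542324999e-25
0.3 0.6 [ -1.224 114.954] 2.302991731106507e-21
0.25 0.5 [  5.563 129.968] 2.1157495997060418e-29
0.25 0.55 [ -1.239 124.902] 2.797584883099104e-25
0.25 0.6 [ -6.392 119.478] 1.3341359720088769e-21
0.2 0.5 [  1.173 135.156] 1.1922661913723622e-29
0.2 0.55 [ -6.544 129.408] 3.1838242913189157e-19
0.2 0.6 [-12.059 123.472] 2.6077091447003173e-29
0.17 0.5 [ -1.78  138.059] 2.746568693690637e-29
0.17 0.55 [-10.083 131.832] 3.99399351867025e-30
0.17 0.6 [-15.755 125.567] 2.361595265849292e-25
```

Run:
```python
from plan import *
s=read_state();R0=s['tcp_rot'];p0=s['position'];w=p0-LT*R0[:,2];print('w',w)
def W(j,r,z):
    a=np.radians(j);return np.array([r*np.cos(a)-.111*np.sin(a),r*np.sin(a)+.111*np.cos(a),z])
def fun(t):
    r,z,j=t
    R=Ro.from_euler('z',j+79.184,degrees=True).as_matrix()@R0; return W(j,r,z)+LT*R[:,2],R
class L(list):pass
T=[(.3,.545,-79.184),(.25,.56,-79.184),(.2,.57,-79.184)]+[(.2,.57,-79.184+9*k) for k in range(1,10)]
rows(R0,p0,fun,T)
```

```text
w [ 0.174 -0.322  0.529]
-0.003 0.049 0.016 0.0 0.0 0.0 1   # [ 0.166 -0.272  0.831]
-0.006 0.099 0.031 0.0 0.0 0.0 1   # [ 0.157 -0.223  0.846]
-0.009 0.148 0.041 0.0 0.0 0.0 1   # [ 0.148 -0.174  0.856]
0.019 0.170 0.042 -0.0 -0.0 9.0 1   # [ 0.173 -0.149  0.856]
0.044 0.196 0.042 -0.1 -0.1 18.0 1   # [ 0.194 -0.12   0.856]
0.064 0.226 0.042 -0.1 -0.1 27.0 1   # [ 0.211 -0.088  0.856]
0.079 0.258 0.042 -0.2 -0.2 36.0 1   # [ 0.222 -0.054  0.856]
0.090 0.292 0.043 -0.2 -0.2 45.0 1   # [ 0.228 -0.019  0.856]
0.094 0.328 0.043 -0.2 -0.3 54.0 1   # [0.228 0.017 0.856]
0.093 0.364 0.043 -0.3 -0.3 63.0 1   # [0.222 0.053 0.856]
0.087 0.399 0.043 -0.3 -0.4 72.0 1   # [0.211 0.087 0.856]
0.075 0.433 0.043 -0.4 -0.4 81.0 1   # [0.195 0.119 0.856]
```

```bash
python3 -m jog '-0.003 0.049 0.016 0 0 0 1; -0.006 0.099 0.031 0 0 0 1; -0.009 0.148 0.041 0 0 0 1; 0.019 0.17 0.042 0 0 9 1; 0.044 0.196 0.042 0 0 18 1'
python3 - <<'E'
from plan import *
s=read_state();print(s['joint_positions'],s['force'])
E
```

```text
time_s: 4.62
position: [0.1944, -0.1196, 0.8569]
tcp_rot: [[0.903, -0.429, 0.003], [0.429, 0.903, 0.007], [-0.005, -0.005, 1.0]]
force: [0.3, 0.4, 0.3]
opening: 1.0
[-61.167  -9.05  127.013 179.633 118.253  86.417] [0.333 0.364 0.318]
```

Run:
```python
from plan import *
s=read_state();R0=s['tcp_rot'];p0=s['position']
def W(j,r,z):
    a=np.radians(j);return np.array([r*np.cos(a)-.111*np.sin(a),r*np.sin(a)+.111*np.cos(a),z])
def fun(t):
    r,z,j=t
    R=Ro.from_euler('z',j+61.17,degrees=True).as_matrix()@R0; return W(j,r,z)+LT*R[:,2],R
rows(R0,p0,fun,[(.2,.57,-61.17+9*k) for k in range(1,9)])
```

```text
0.028 0.022 -0.001 -0.0 -0.0 9.0 1   # [ 0.211 -0.088  0.856]
0.053 0.048 -0.000 -0.1 -0.1 18.0 1   # [ 0.222 -0.054  0.856]
0.073 0.077 -0.000 -0.1 -0.1 27.0 1   # [ 0.228 -0.018  0.856]
0.089 0.110 0.000 -0.2 -0.2 36.0 1   # [0.228 0.017 0.856]
0.099 0.144 0.000 -0.2 -0.2 45.0 1   # [0.222 0.053 0.856]
0.104 0.179 0.001 -0.3 -0.3 54.0 1   # [0.211 0.087 0.856]
0.103 0.215 0.001 -0.3 -0.3 63.0 1   # [0.195 0.119 0.856]
0.096 0.250 0.001 -0.4 -0.4 72.0 1   # [0.174 0.148 0.856]
```

```bash
python3 -m jog '0.028 0.022 0 0 0 9 1; 0.053 0.048 0 0 0 18 1; 0.073 0.077 0 0 0 27 1; 0.089 0.11 0 0 0 36 1; 0.099 0.144 0 0 0 45 1; 0.104 0.179 0 0 0 54 1; 0.103 0.215 0 0 0 63 1; 0.096 0.25 0 0 0 72 1'
python3 - <<'E'
from plan import *
s=read_state();print(s['joint_positions'],s['force'],s['tcp_rot'])
E
```

```text
time_s: 5.62
position: [0.1736, 0.1465, 0.8558]
tcp_rot: [[-0.132, -0.991, 0.001], [0.991, -0.132, 0.004], [-0.004, 0.001, 1.0]]
force: [1.3, -0.1, 0.2]
opening: 1.002
[ 10.602  -9.26  127.368 179.755 118.024  86.875] [ 1.308 -0.128  0.184] [[-0.132 -0.991  0.001]
 [ 0.991 -0.132  0.004]
 [-0.004  0.001  1.   ]]
```

```bash
cat > kin.py <<'E'
from plan import *
from scipy.optimize import least_squares
X=[0.274,0.111,0.588,0.392,0.114,0.286]
import json
D=json.load(open('kin.json'))
def wc(q,x):
    h,lat,L1,L2,a,Lt=x;q=np.radians(q)
    r=L1*np.sin(q[1])+L2*np.sin(q[1]+q[2])+a*np.cos(q[1]+q[2]); z=h+L1*np.cos(q[1])+L2*np.cos(q[1]+q[2])-a*np.sin(q[1]+q[2])
    f=np.array([np.cos(q[0]),np.sin(q[0]),0]);l=np.array([-np.sin(q[0]),np.cos(q[0]),0])
    return r*f+lat*l+np.array([0,0,z])
X=least_squares(lambda x:np.hstack([wc(np.array(q),x)+x[5]*np.array(z)-p for q,p,z in D]),X).x
def fk(q):
    q=np.array(q,float)
    R=Ro.from_euler('ZYZYZ',[q[0],q[1]+q[2],q[3],q[4],q[5]+180],degrees=True).as_matrix()
    return wc(q,X)+X[5]*R[:,2],R
def ikn(p,R,q0):
    f=lambda q:np.hstack([(fk(q)[0]-p)*10,Ro.from_matrix(R.T@fk(q)[1]).as_rotvec()])
    o=least_squares(f,q0);return o.x,o.cost
def down(psi):
    a=np.radians(psi);return np.c_[[np.cos(a),np.sin(a),0],[np.sin(a),-np.cos(a),0],[0,0,-1]]
E
python3 - <<'E'
from kin import *
s=read_state();q0=s['joint_positions'];p,R=fk(q0);print(p-s['position'],np.abs(R-s['tcp_rot']).max())
q1,c=ikn(np.array([.492,.077,.19]),down(-25.2),[-4,20,95,0,65,21]);print(q1,c)
R0,p0=s['tcp_rot'],s['position']
N=20
def fun(f):
    g=f
    return fk(q0+(q1-q0)*g)
for a in(0,8,16):
    b=fk(q0+(q1-q0)*a/N) if a else (p0,R0)
    print('call');rows(b[1],b[0],fun,np.arange(a+1,min(a+9,N+1))/N,.6)
E
```

```text
Traceback (most recent call last):
  File "kin.py", line 14, in fk
    R=Ro.from_euler('ZYZYZ',[q[0],q[1]+q[2],q[3],q[4],q[5]+180],degrees=True).as_matrix()
      ~~~~~~~~~~~~~^^^^^^^^^^^^^^^^^^^^^^^^^^^^^^^^^^^^^^^^^^^^^^^^^^^^^^^^^^
  File "scipy/spatial/transform/_rotation.pyx", line 1413, in scipy.spatial.transform._rotation.Rotation.from_euler
ValueError: Expected axis specification to be a non-empty string of upto 3 characters, got ZYZYZ
```

```bash
sed -i "s/R=Ro.from_euler('ZYZYZ'.*/R=(Ro.from_euler('ZYZ',[q[0],q[1]+q[2],q[3]],degrees=True)*Ro.from_euler('YZ',[q[4],q[5]+180],degrees=True)).as_matrix()/" kin.py
python3 - <<'E'
from kin import *
s=read_state();q0=s['joint_positions'];p,R=fk(q0);print(p-s['position'],np.abs(R-s['tcp_rot']).max())
q1,c=ikn(np.array([.492,.077,.19]),down(-25.2),[-4,20,95,0,65,21]);print(q1,c)
R0,p0=s['tcp_rot'],s['position']
N=20
def fun(f):
    g=f
    return fk(q0+(q1-q0)*g)
for a in(0,8,16):
    b=fk(q0+(q1-q0)*a/N) if a else (p0,R0)
    print('call');rows(b[1],b[0],fun,np.arange(a+1,min(a+9,N+1))/N,.6)
E
```

```text
[-0. -0.  0.] 3.8359072862537147e-16
[ -3.986  24.864 103.182  -0.     51.954  21.214] 7.840538512355435e-15
call
0.039 -0.032 -0.003 3.2 8.3 0.0 0.6   # [0.2   0.19  0.852]
0.079 -0.062 -0.014 5.9 16.9 -0.3 0.6   # [0.224 0.233 0.841]
0.117 -0.089 -0.033 8.1 25.8 -0.9 0.6   # [0.246 0.274 0.823]
0.153 -0.114 -0.058 9.8 35.0 -1.8 0.6   # [0.266 0.313 0.797]
0.185 -0.135 -0.091 10.8 44.4 -2.8 0.6   # [0.283 0.347 0.764]
0.211 -0.154 -0.129 11.1 53.9 -4.0 0.6   # [0.298 0.375 0.725]
0.231 -0.170 -0.173 10.7 63.6 -5.2 0.6   # [0.311 0.397 0.682]
0.244 -0.183 -0.220 9.5 73.3 -6.5 0.6   # [0.323 0.412 0.634]
call
0.049 -0.013 -0.007 -1.0 9.4 -2.9 0.6   # [0.333 0.418 0.584]
0.098 -0.026 -0.022 -2.6 18.8 -6.2 0.6   # [0.343 0.417 0.533]
0.143 -0.038 -0.045 -4.9 28.0 -9.8 0.6   # [0.352 0.407 0.482]
0.186 -0.052 -0.074 -7.9 37.0 -13.6 0.6   # [0.361 0.39  0.433]
0.224 -0.065 -0.111 -11.6 45.7 -17.7 0.6   # [0.371 0.365 0.386]
0.256 -0.081 -0.152 -16.1 54.2 -22.0 0.6   # [0.383 0.334 0.342]
0.283 -0.097 -0.197 -21.3 62.2 -26.3 0.6   # [0.395 0.297 0.303]
0.303 -0.116 -0.244 -27.3 69.8 -30.9 0.6   # [0.41  0.256 0.27 ]
call
0.052 0.016 -0.001 -5.0 7.0 -6.4 0.6   # [0.427 0.212 0.241]
0.105 0.029 -0.008 -10.4 13.5 -13.3 0.6   # [0.446 0.167 0.219]
0.156 0.038 -0.020 -16.0 19.4 -20.5 0.6   # [0.468 0.121 0.202]
0.205 0.044 -0.036 -21.9 24.8 -28.2 0.6   # [0.492 0.077 0.19 ]
```

```bash
python3 -m jog '0.039 -0.032 -0.003 3.2 8.3 0 0.6; 0.079 -0.062 -0.014 5.9 16.9 -0.3 0.6; 0.117 -0.089 -0.033 8.1 25.8 -0.9 0.6; 0.153 -0.114 -0.058 9.8 35 -1.8 0.6; 0.185 -0.135 -0.091 10.8 44.4 -2.8 0.6; 0.211 -0.154 -0.129 11.1 53.9 -4 0.6; 0.231 -0.17 -0.173 10.7 63.6 -5.2 0.6; 0.244 -0.183 -0.22 9.5 73.3 -6.5 0.6' && python3 -m jog '0.049 -0.013 -0.007 -1 9.4 -2.9 0.6; 0.098 -0.026 -0.022 -2.6 18.8 -6.2 0.6; 0.143 -0.038 -0.045 -4.9 28 -9.8 0.6; 0.186 -0.052 -0.074 -7.9 37 -13.6 0.6; 0.224 -0.065 -0.111 -11.6 45.7 -17.7 0.6; 0.256 -0.081 -0.152 -16.1 54.2 -22 0.6; 0.283 -0.097 -0.197 -21.3 62.2 -26.3 0.6; 0.303 -0.116 -0.244 -27.3 69.8 -30.9 0.6'
python3 - <<'E'
from kin import *
s=read_state();print(s['joint_positions'],s['force'])
b=(s['position'],s['tcp_rot'])
q0=s['joint_positions'];q1,c=ikn(np.array([.492,.077,.19]),down(-25.2),[-4,20,95,0,65,21])
rows(b[1],b[0],lambda f:fk(q0+(q1-q0)*f),[.25,.5,.75,1],.6)
E
```

```text
time_s: 6.62
position: [0.3251, 0.4103, 0.6324]
tcp_rot: [[-0.043, -0.997, 0.065], [0.271, 0.051, 0.961], [-0.962, 0.059, 0.268]]
force: [-1.0, 0.0, 0.3]
opening: 0.599
time_s: 7.62
position: [0.4114, 0.2523, 0.268]
tcp_rot: [[0.563, -0.822, -0.08], [-0.674, -0.514, 0.53], [-0.477, -0.245, -0.844]]
force: [0.7, 0.5, -0.1]
opening: 0.604
[ -1.411  18.108 108.073  35.676  64.944  34.15 ] [ 0.686  0.49  -0.134]
0.051 0.015 -0.001 -5.0 6.9 -6.4 0.6   # [0.428 0.209 0.24 ]
0.102 0.028 -0.007 -10.3 13.3 -13.3 0.6   # [0.447 0.165 0.218]
0.153 0.037 -0.018 -15.9 19.2 -20.6 0.6   # [0.468 0.12  0.202]
0.201 0.043 -0.034 -21.8 24.5 -28.3 0.6   # [0.492 0.077 0.19 ]
```

```bash
python3 -m jog '0.051 0.015 -0.001 -5 6.9 -6.4 0.6; 0.102 0.028 -0.007 -10.3 13.3 -13.3 0.6; 0.153 0.037 -0.018 -15.9 19.2 -20.6 0.6; 0.201 0.043 -0.034 -21.8 24.5 -28.3 0.6; 0.201 0.043 -0.034 -21.8 24.5 -28.3 0.6'
python3 - <<'E'
from kin import *
s=read_state();print(s['joint_positions'],s['position'],s['tcp_rot'])
p,d=capture('wrist');cv2.imwrite('pics/w2.png',p[:,:,::-1]);np.savez('w2.npz',p=p,d=d,pos=s['position'],R=s['tcp_rot'])
print(proj('wrist',[[.4923,.077,.0735],[.4937,.0781,.0445],[.582,.3238,.083]],s))
E
```

```text
time_s: 8.25
position: [0.4918, 0.0774, 0.1896]
tcp_rot: [[0.903, -0.43, -0.001], [-0.43, -0.903, 0.005], [-0.003, -0.004, -1.0]]
force: [-0.7, 0.4, -0.2]
opening: 0.6
[ -4.093  24.9   103.206   0.336  51.975  21.145] [0.492 0.077 0.19 ] [[ 0.903 -0.43  -0.001]
 [-0.43  -0.903  0.005]
 [-0.003 -0.004 -1.   ]]
[[ 254.326  194.878]
 [ 255.062  186.464]
 [ 218.173 -168.232]]
```

View pics/w2.png

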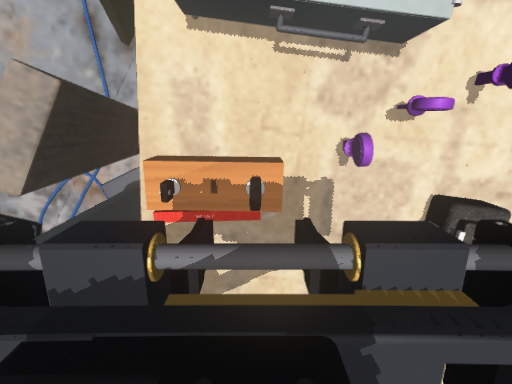

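Run:
```python
from kin import *
p=np.load('w2.npz')['p']
cv2.imwrite('pics/w2z.png',cv2.resize(p[145:225,135:295,::-1],None,fx=5,fy=5,interpolation=cv2.INTER_CUBIC))
```

```text
(no output)
```

View pics/w2z.png

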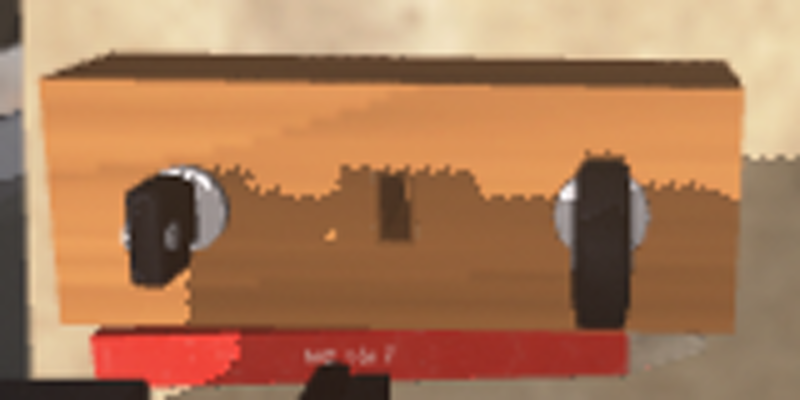

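Run:
```python
from kin import *
w=np.load('w2.npz');st=dict(position=w['pos'],tcp_rot=w['R']);C=cloud('wrist',w['d'],st);p=w['p'].astype(int)
m=np.zeros((384,512),bool);m[176:211,247:263]=1
m&=(p.sum(2)<130)&(w['d']>0)&(C[...,2]>.055)
q=C[m];print(len(q),q.mean(0),np.percentile(q,[2,50,98],axis=0))
t=(q-w['pos'])@w['R'];print('tool',np.percentile(t,[2,50,98],axis=0))
b=C[160:175,160:270];print('block z',np.median(b[...,2][np.abs(b[...,2]-.045)<.015]))
s=read_state();r=Ro.from_matrix(s['tcp_rot'].T@down(-25.7)).as_rotvec(degrees=True);print(r)
```

```text
113 [0.492 0.073 0.087] [[0.485 0.065 0.082]
 [0.491 0.072 0.087]
 [0.501 0.084 0.089]]
tool [[-0.003 -0.009  0.1  ]
 [ 0.003  0.005  0.103]
 [ 0.006  0.012  0.108]]
block z 0.04520986944379336
[-0.252  0.315  0.229]
```

```bash
python3 -m jog '0.001 0 0.05 -0.25 0.3 0.2 0.6; 0.001 0 0.09 -0.25 0.3 0.2 0.5; 0.001 0 0.113 -0.25 0.3 0.2 0.5; 0.001 0 0.113 -0.25 0.3 0.2 0.5'
python3 - <<'E'
from kin import *
s=read_state();print(s['joint_positions'],s['position'],s['force'])
p,d=capture('wrist');cv2.imwrite('pics/w3.png',p[:,:,::-1])
p,d=capture('side');cv2.imwrite('pics/s3.png',cv2.resize(p[120:240,230:390,::-1],None,fx=4,fy=4,interpolation=cv2.INTER_CUBIC))
E
```

```text
time_s: 8.8
position: [0.4886, 0.0795, 0.0755]
tcp_rot: [[0.901, -0.433, -0.005], [-0.433, -0.901, 0.001], [-0.005, 0.001, -1.0]]
force: [-0.1, -0.3, 0.6]
opening: 0.502
[ -3.739  36.451 108.066   0.053  35.762  21.863] [0.489 0.079 0.076] [-0.052 -0.35   0.593]
```

View pics/w3.png

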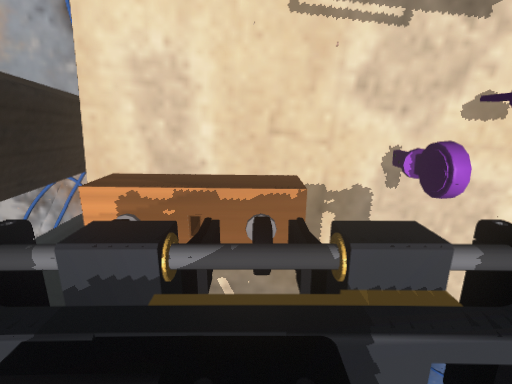

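View pics/s3.png

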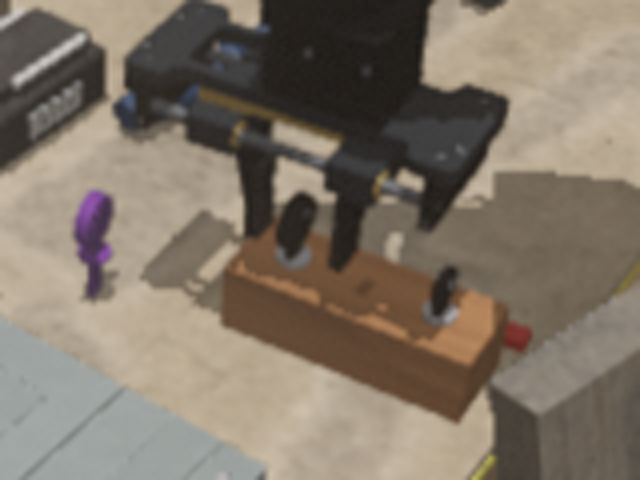

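Run:
```python
from kin import *
s=read_state();print(s['joint_positions'],s['position'],s['qvel'])
r=Ro.from_matrix(s['tcp_rot'].T@down(-25.7)).as_rotvec(degrees=True);print(r, s['tcp_rot'].T@(np.array([.4927,.077,.076])-s['position']))
```

```text
[ -3.746  36.28  107.971   0.033  35.757  21.857] [0.49  0.079 0.077] [-0.116 -1.179 -0.483 -0.128 -0.255  0.025]
[-0.015  0.015  0.071] [0.003 0.001 0.001]
```

```bash
python3 -m jog '0.003 0.001 0 0 0 0 0.5; 0.003 0.001 0 0 0 0 0.3; 0.003 0.001 0 0 0 0 0; 0.003 0.001 0 0 0 0 0; 0.003 0.001 0 0 0 0 0; 0.003 0.001 0 0 0 0 0'
python3 - <<'E'
from kin import *
s=read_state();print(s['joint_positions'],s['position'],s['force'],s['moment'],s['opening'])
r=Ro.from_matrix(s['tcp_rot'].T@down(-25.7)).as_rotvec(degrees=True);print(r)
E
```

```text
time_s: 9.65
position: [0.4922, 0.0767, 0.0764]
tcp_rot: [[0.902, -0.432, -0.001], [-0.432, -0.902, 0.0], [-0.001, 0.0, -1.0]]
force: [-0.2, -0.2, 0.7]
opening: 0.114
[ -4.015  36.444 107.737   0.001  35.891  21.602] [0.492 0.077 0.076] [-0.202 -0.217  0.711] [-0.066 -0.004 -0.021] 0.11448122371136923
[0.026 0.067 0.082]
```

```bash
python3 -m jog '0 0 -0.02 0 0 0 0; 0 0 -0.06 0 0 0 0; 0 0 -0.11 0 0 0 0; 0 0 -0.13 0 0 0 0; 0 0 -0.13 0 0 0 0'
python3 - <<'E'
from kin import *
s=read_state();print(s['joint_positions'],s['position'],s['force'],s['moment'],s['opening'])
p,d=capture('side');cv2.imwrite('pics/s4.png',cv2.resize(p[90:240,230:400,::-1],None,fx=4,fy=4,interpolation=cv2.INTER_CUBIC))
q1,c=ikn(np.array([.582,.3238,.2]),down(57.6),[20,20,95,0,65,-38]);print(q1,c)
R0,p0,q0=s['tcp_rot'],s['position'],s['joint_positions']
rows(R0,p0,lambda f:(lambda a:(a[0],down(-25.7+f*83.3)))(fk(q0+(q1-q0)*f)),np.arange(1,10)/9,0)
E
```

```text
time_s: 10.28
position: [0.4933, 0.0767, 0.2078]
tcp_rot: [[0.902, -0.432, 0.003], [-0.432, -0.902, -0.0], [0.002, -0.001, -1.0]]
force: [-0.5, -0.5, -0.5]
opening: 0.113
[ -4.009  23.321 102.085   0.002  54.44   21.604] [0.493 0.077 0.208] [-0.493 -0.537 -0.505] [ 0.017 -0.067 -0.035] 0.11273559583048935
[ 19.495  35.962  78.056  -0.     65.982 -38.105] 3.6292924100332355e-24
0.005 -0.027 0.000 -0.0 -0.1 -9.2 0   # [0.509 0.099 0.208]
0.008 -0.054 0.001 -0.0 -0.2 -18.4 0   # [0.524 0.122 0.207]
0.009 -0.083 0.001 -0.0 -0.2 -27.7 0   # [0.538 0.147 0.207]
0.009 -0.112 0.002 -0.0 -0.2 -36.9 0   # [0.549 0.174 0.206]
0.006 -0.141 0.003 0.0 -0.2 -46.2 0   # [0.56  0.202 0.205]
0.001 -0.171 0.004 0.0 -0.2 -55.4 0   # [0.568 0.231 0.204]
-0.006 -0.201 0.005 0.0 -0.2 -64.7 0   # [0.575 0.261 0.203]
-0.015 -0.231 0.006 0.0 -0.2 -74.0 0   # [0.579 0.292 0.202]
-0.027 -0.261 0.008 0.1 -0.2 -83.2 0   # [0.582 0.324 0.2  ]
```

View pics/s4.png

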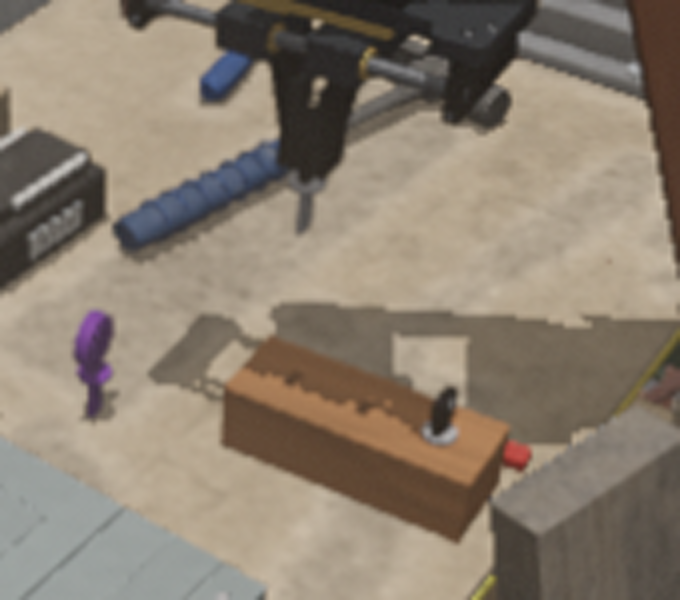

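```bash
python3 -m jog '0.005 -0.027 0 0 0 -9.2 0; 0.008 -0.054 0.001 0 0 -18.4 0; 0.009 -0.083 0.001 0 0 -27.7 0; 0.009 -0.112 0.002 0 0 -36.9 0; 0.006 -0.141 0.003 0 0 -46.2 0; 0.001 -0.171 0.004 0 0 -55.4 0; -0.006 -0.201 0.005 0 0 -64.7 0; -0.015 -0.231 0.006 0 0 -74 0' && python3 -m jog '-0.03 -0.012 0 0 0 -9.2 0; -0.03 -0.012 0 0 0 -9.2 0; -0.03 -0.012 0 0 0 -9.2 0'
python3 - <<'E'
from kin import *
s=read_state();print(s['joint_positions'],s['position'],s['force'],s['moment'],s['opening'])
for n,(a,b,c,e) in {'wrist':(0,384,0,512),'side':(120,300,180,370),'top':(150,290,120,280)}.items():
    p,d=capture(n);np.savez(f'{n}5.npz',p=p,d=d,pos=s['position'],R=s['tcp_rot'])
    k=1 if n=='wrist' else 4
    cv2.imwrite(f'pics/{n}5.png',cv2.resize(p[a:b,c:e,::-1],None,fx=k,fy=k,interpolation=cv2.INTER_CUBIC))
print(s['tcp_rot'].T@(np.array([.582,.3238,.2])-s['position']),Ro.from_matrix(s['tcp_rot'].T@down(57.6)).as_rotvec(degrees=True))
E
```

```text
time_s: 11.32
position: [0.5778, 0.292, 0.1973]
tcp_rot: [[0.66, 0.751, -0.006], [0.751, -0.66, -0.001], [-0.005, -0.003, -1.0]]
force: [0.4, 0.7, -0.1]
opening: 0.115
time_s: 11.7
position: [0.5497, 0.2769, 0.1989]
tcp_rot: [[0.537, 0.843, -0.003], [0.843, -0.537, -0.0], [-0.002, -0.002, -1.0]]
force: [0.1, 0.8, -0.2]
opening: 0.111
[ 16.331  32.362  85.81    0.033  61.99  -41.195] [0.55  0.277 0.199] [ 0.148  0.764 -0.247] [ 0.109 -0.179  0.008] 0.11082592946198537
[ 0.057  0.002 -0.001] [-0.129  0.103 -0.09 ]
```

View pics/wrist5.png

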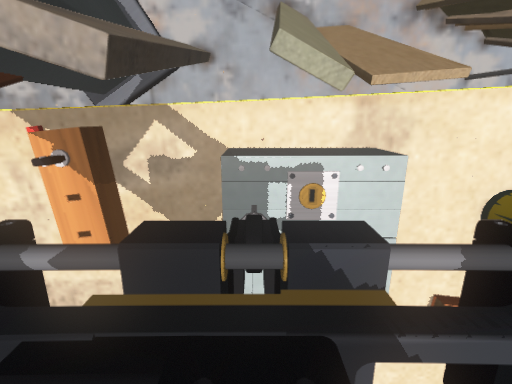

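View pics/side5.png

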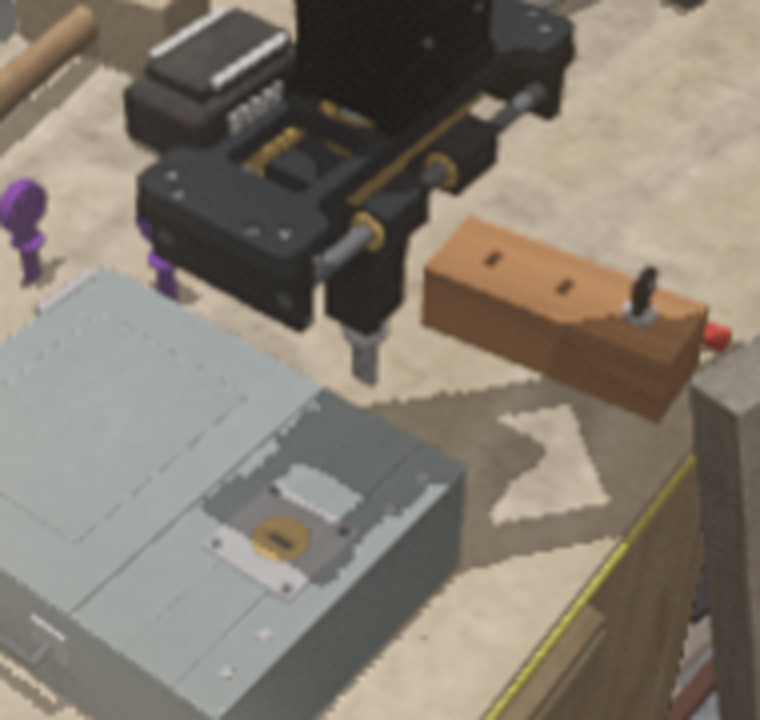

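View pics/top5.png

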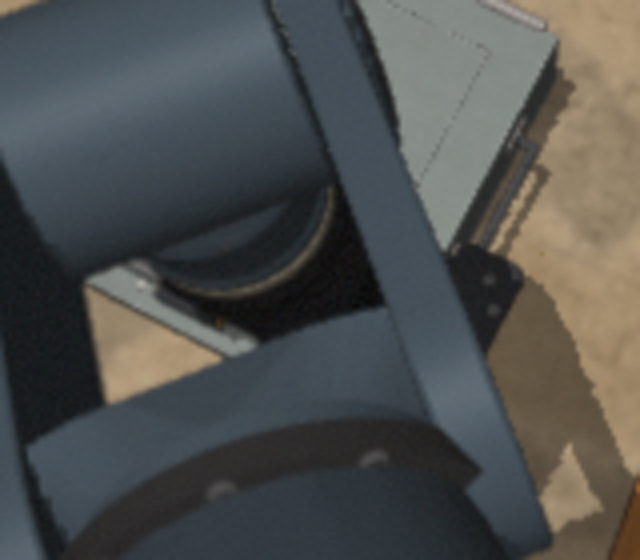

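Run:
```python
from kin import *
w=np.load('wrist5.npz');p=w['p']
cv2.imwrite('pics/w5z.png',cv2.resize(p[140:240,215:415,::-1],None,fx=4,fy=4,interpolation=cv2.INTER_CUBIC))
p=np.load('side5.npz')['p']
cv2.imwrite('pics/s5z.png',cv2.resize(p[190:275,225:315,::-1],None,fx=7,fy=7,interpolation=cv2.INTER_CUBIC))
```

```text
(no output)
```

View pics/w5z.png

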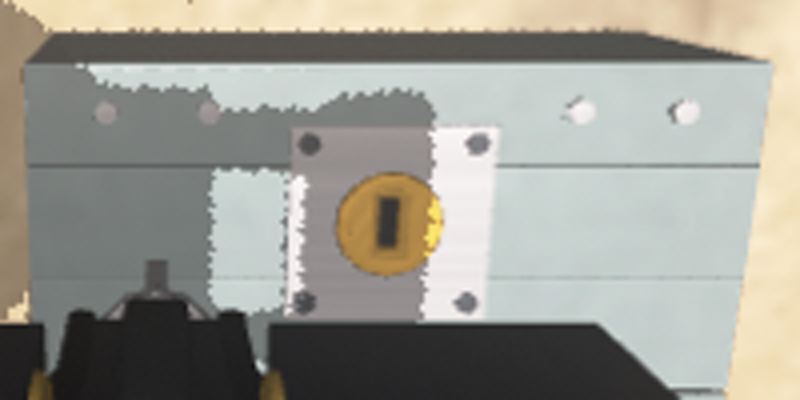

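View pics/s5z.png

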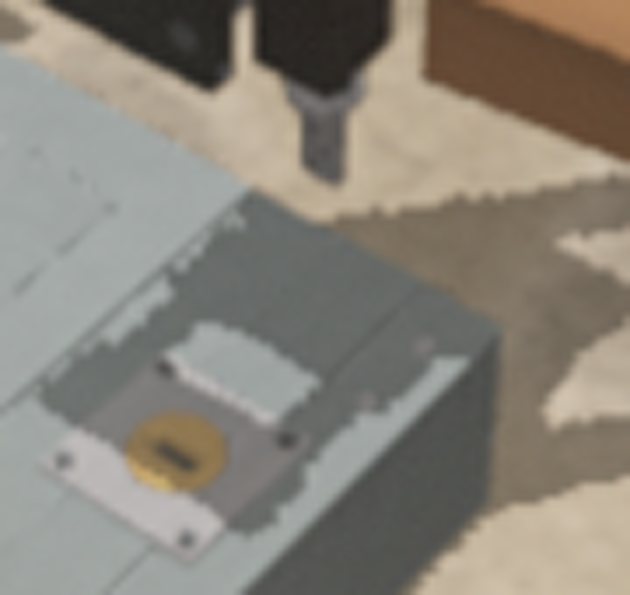

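Run:
```python
from kin import *
w=np.load('wrist5.npz');st=dict(position=w['pos'],tcp_rot=w['R'])
tool=lambda X:(np.array(X)-st['position'])@st['tcp_rot']
a=atz('wrist',(311.6,195.4),.083,st);print('lock wrist@.083',a,tool(a))
b=atz('side',(249.8,254.2),.083);print('lock side@.083',b,tool(b))
c=atz('top',(130+202.5/4-.5,120+397.5/4-.5),.083);print('lock top@.083',c,tool(c))
X,e=tri(ray('wrist',(311.6,195.4),st),ray('side',(249.8,254.2)));print('tri',X,e,tool(X))
# tip predictions
for y in(-.006,0,.006):
    P=st['position']+st['tcp_rot']@np.array([0,y,.061]);print(y,P,proj('wrist',P,st),proj('side',P))
P=st['position']+st['tcp_rot']@np.array([0,0,.031]);print('collar',proj('side',P))
# depth of lock region
C=cloud('wrist',w['d'],st);print('lock z',np.median(C[185:190,303:320,2]),'strip z',np.median(C[170:180,360:400,2]))
n=np.degrees(np.arctan2(1,1))
```

```text
lock wrist@.083 [0.583 0.325 0.083] [0.058 0.002 0.116]
lock side@.083 [0.583 0.325 0.083] [0.059 0.002 0.116]
lock top@.083 [0.58  0.324 0.083] [0.056 0.001 0.116]
tri [0.583 0.325 0.082] [np.float64(4.360261365265253e-05), np.float64(4.3602613653204776e-05)] [0.058 0.002 0.116]
-0.006 [0.544 0.28  0.138] [[252.629 204.235]] [[273.76  216.355]]
0 [0.55  0.277 0.138] [[252.637 211.449]] [[271.074 214.881]]
0.006 [0.555 0.274 0.138] [[252.644 218.562]] [[268.409 213.417]]
collar [[271.27  202.582]]
lock z 0.08330583729502938 strip z 0.0807864143981186
```

```bash
python3 -m jog '0.03 0.001 0 0 0 0 0; 0.0575 0.002 0 0 0 0 0; 0.0575 0.002 0.02 0 0 0 0; 0.0575 0.002 0.04 0 0 0 0; 0.0575 0.002 0.05 0 0 0 0; 0.0575 0.002 0.05 0 0 0 0; 0.0575 0.002 0.05 0 0 0 0'
python3 - <<'E'
from kin import *
s=read_state();print(s['joint_positions'],s['position'],s['force'],s['moment'],s['opening'])
p,d=capture('side');np.savez(f'side6.npz',p=p,d=d,pos=s['position'],R=s['tcp_rot'])
cv2.imwrite('pics/s6z.png',cv2.resize(p[200:285,205:295,::-1],None,fx=7,fy=7,interpolation=cv2.INTER_CUBIC))
for X in([0,0,.061],[0,0,.031]): print(proj('side',s['position']+s['tcp_rot']@np.array(X)))
print(s['tcp_rot'].T@(np.array([.583,.325,.083])-s['position']),Ro.from_matrix(s['tcp_rot'].T@down(57.6)).as_rotvec(degrees=True))
E
```

```text
time_s: 12.72
position: [0.583, 0.3246, 0.1511]
tcp_rot: [[0.536, 0.844, 0.0], [0.844, -0.536, 0.001], [0.001, -0.0, -1.0]]
force: [-0.4, 0.2, -1.1]
opening: 0.114
[ 19.522  39.309  80.077   0.034  60.583 -38.059] [0.583 0.325 0.151] [-0.44   0.168 -1.112] [ 0.042 -0.23   0.042] 0.11432385089385576
[[249.622 251.345]]
[[249.292 240.058]]
[ 0.    -0.     0.068] [-0.004 -0.043 -0.036]
```

View pics/s6z.png

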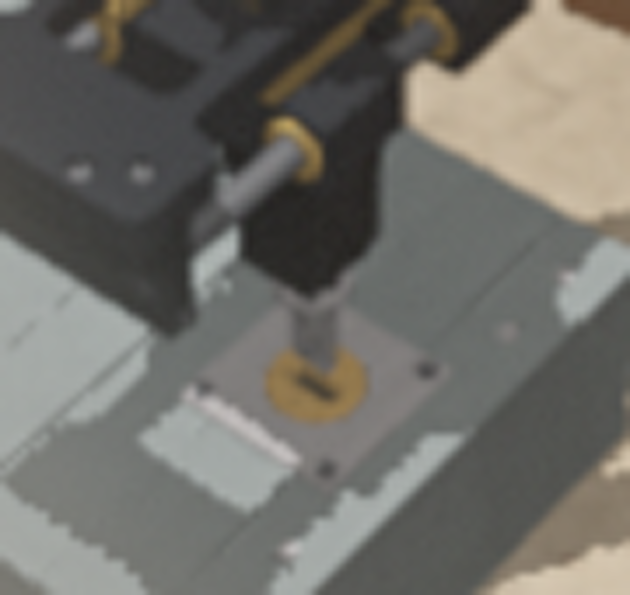

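```bash
python3 -m jog '0 0 0.004 0 0 0 0; 0 0 0.007 0 0 0 0; 0 0 0.009 0 0 0 0; 0 0 0.009 0 0 0 0'; python3 -m jog '0 0 0.002 0 0 0 0; 0 0 0.004 0 0 0 0; 0 0 0.004 0 0 0 0'
```

```text
time_s: 13.28
position: [0.5821, 0.3244, 0.141]
tcp_rot: [[0.536, 0.844, -0.002], [0.844, -0.536, -0.0], [-0.001, -0.001, -1.0]]
force: [-0.0, -0.3, 0.5]
opening: 0.115
time_s: 13.65
position: [0.5825, 0.3244, 0.1371]
tcp_rot: [[0.536, 0.844, -0.001], [0.844, -0.536, 0.0], [-0.0, -0.001, -1.0]]
force: [0.6, -0.9, -1.7]
opening: 0.117
```

```bash
python3 -m jog '0 0 0.002 0 0 0 0; 0 0 0.003 0 0 0 0; 0 0 0.003 0 0 0 0'; python3 -m jog '0 0 0.002 0 0 0 0; 0 0 0.003 0 0 0 0; 0 0 0.003 0 0 0 0'
```

```text
time_s: 14.02
position: [0.5827, 0.3248, 0.1346]
tcp_rot: [[0.536, 0.844, -0.0], [0.844, -0.536, 0.001], [0.001, -0.0, -1.0]]
force: [1.6, 0.5, 2.5]
opening: 0.111
time_s: 14.4
position: [0.5828, 0.3247, 0.1329]
tcp_rot: [[0.536, 0.844, 0.001], [0.844, -0.536, 0.001], [0.001, 0.0, -1.0]]
force: [-0.5, -0.7, 6.9]
opening: 0.115
```

```bash
python3 -m jog '0 0 0.001 0 0 0 0; 0 0 0.002 0 0 0 0; 0 0 0.002 0 0 0 0'; python3 -m jog '0 0 0.001 0 0 0 0; 0 0 0.002 0 0 0 0; 0 0 0.002 0 0 0 0'
```

```text
time_s: 14.78
position: [0.5829, 0.3247, 0.1304]
tcp_rot: [[0.536, 0.844, 0.001], [0.844, -0.536, 0.001], [0.001, 0.0, -1.0]]
force: [0.7, -1.0, 4.0]
opening: 0.111
time_s: 15.15
position: [0.5827, 0.3247, 0.1268]
tcp_rot: [[0.536, 0.844, -0.0], [0.844, -0.536, 0.001], [0.0, -0.001, -1.0]]
force: [2.7, 1.3, -0.5]
opening: 0.116
```

Run:
```python
from kin import *
s=read_state();print(s['position'],s['force'])
p,d=capture('side')
cv2.imwrite('pics/s7z.png',cv2.resize(p[200:285,205:295,::-1],None,fx=7,fy=7,interpolation=cv2.INTER_CUBIC))
```

```text
[0.583 0.325 0.127] [ 2.731  1.261 -0.477]
```

View pics/s7z.png

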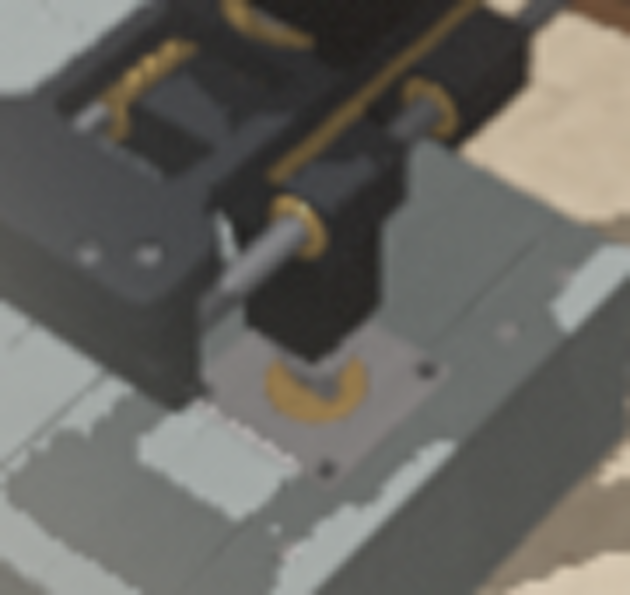

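```bash
python3 -m jog '0 0 0.001 0 0 0 0; 0 0 0.002 0 0 0 0; 0 0 0.002 0 0 0 0'; python3 -m jog '0 0 0.001 0 0 0 0; 0 0 0.002 0 0 0 0; 0 0 0.002 0 0 0 0';python3 -m jog '0 0 0.001 0 0 0 0; 0 0 0.002 0 0 0 0; 0 0 0.002 0 0 0 0'
```

```text
time_s: 15.58
position: [0.5827, 0.3246, 0.1252]
tcp_rot: [[0.536, 0.844, -0.0], [0.844, -0.536, 0.0], [0.0, -0.0, -1.0]]
force: [2.7, 1.1, 1.4]
opening: 0.115
time_s: 15.95
position: [0.5826, 0.3246, 0.1231]
tcp_rot: [[0.536, 0.844, -0.0], [0.844, -0.536, 0.0], [0.0, -0.0, -1.0]]
force: [4.8, 0.9, 0.2]
opening: 0.11
time_s: 16.32
position: [0.5827, 0.3247, 0.122]
tcp_rot: [[0.536, 0.844, -0.0], [0.844, -0.536, 0.001], [0.0, -0.0, -1.0]]
force: [2.8, 1.8, 5.5]
opening: 0.109
```

```bash
python3 -m jog '0.0005 0.0004 0.001 0 0 0 0; 0.0005 0.0004 0.002 0 0 0 0; 0.0005 0.0004 0.002 0 0 0 0';python3 -m jog '0 0 0.001 0 0 0 0; 0 0 0.002 0 0 0 0; 0 0 0.002 0 0 0 0'
```

```text
time_s: 16.7
position: [0.5828, 0.3248, 0.1207]
tcp_rot: [[0.536, 0.844, -0.001], [0.844, -0.536, 0.0], [-0.0, -0.001, -1.0]]
force: [1.5, 1.1, 9.1]
opening: 0.111
time_s: 17.08
position: [0.5827, 0.3247, 0.1178]
tcp_rot: [[0.536, 0.844, -0.001], [0.844, -0.536, 0.0], [-0.0, -0.001, -1.0]]
force: [2.3, 1.6, 4.5]
opening: 0.115
```

```bash
python3 -m jog '0 0 0.001 0 0 0 0; 0 0 0.002 0 0 0 0; 0 0 0.002 0 0 0 0';python3 -m jog '0 0 0.001 0 0 0 0; 0 0 0.002 0 0 0 0; 0 0 0.002 0 0 0 0'
```

```text
time_s: 17.45
position: [0.5827, 0.3247, 0.1147]
tcp_rot: [[0.536, 0.844, -0.002], [0.844, -0.536, 0.0], [-0.001, -0.001, -1.0]]
force: [2.6, 2.0, 1.1]
opening: 0.108
time_s: 17.82
position: [0.5828, 0.3248, 0.1143]
tcp_rot: [[0.536, 0.844, -0.001], [0.844, -0.536, 0.0], [-0.001, -0.001, -1.0]]
force: [0.9, 1.7, 8.6]
opening: 0.111
```

```bash
python3 -m jog '0 0 0.0005 0 0 0 0; 0 0 0.0005 0 0 5 0; 0 0 0.0005 0 0 10 0; 0 0 0.0005 0 0 15 0; 0 0 0.0005 0 0 20 0; 0 0 0.0005 0 0 20 0'
python3 - <<'E'
from kin import *
s=read_state();print(s['position'],s['force'],s['moment'],np.degrees(np.arctan2(s['tcp_rot'][1,0],s['tcp_rot'][0,0])),s['joint_positions'])
p,d=capture('side')
cv2.imwrite('pics/s8z.png',cv2.resize(p[180:285,195:295,::-1],None,fx=6,fy=6,interpolation=cv2.INTER_CUBIC))
E
```

```text
time_s: 18.58
position: [0.5829, 0.3247, 0.1143]
tcp_rot: [[0.792, 0.61, -0.001], [0.61, -0.792, -0.0], [-0.001, -0.0, -1.0]]
force: [0.4, 0.9, 9.7]
opening: 0.112
[0.583 0.325 0.114] [0.377 0.901 9.738] [ 0.178 -0.26   0.005] 37.58076032777843 [ 19.537  42.001  81.306   0.007  56.735 -18.048]
```

View pics/s8z.png

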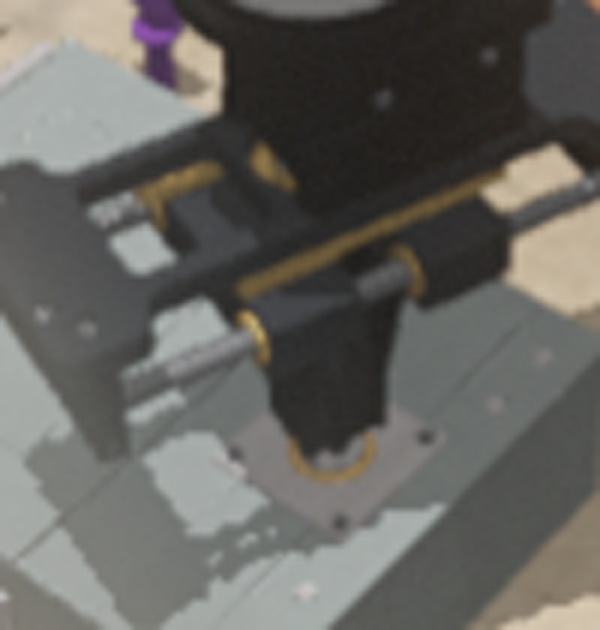

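```bash
python3 -m jog '0 0 0.0003 0 0 7 0; 0 0 0.0003 0 0 14 0; 0 0 0.0003 0 0 21 0; 0 0 0.0003 0 0 28 0; 0 0 0.0003 0 0 35 0; 0 0 0.0003 0 0 42 0; 0 0 0.0003 0 0 42 0'
python3 - <<'E'
from kin import *
s=read_state();print(s['position'],s['force'],s['moment'],np.degrees(np.arctan2(s['tcp_rot'][1,0],s['tcp_rot'][0,0])),s['joint_positions'])
E
```

```text
time_s: 19.5
position: [0.583, 0.3244, 0.1142]
tcp_rot: [[0.997, -0.078, -0.001], [-0.078, -0.997, -0.001], [-0.001, 0.001, -1.0]]
force: [0.7, 0.6, 11.6]
opening: 0.113
[0.583 0.324 0.114] [ 0.723  0.615 11.623] [-0.028 -0.15   0.024] -4.44509613724624 [19.522 42.001 81.313 -0.02  56.734 23.978]
```

```bash
python3 -m jog '0 0 0.0002 0 0 7 0; 0 0 0.0002 0 0 14 0; 0 0 0.0002 0 0 21 0; 0 0 0.0002 0 0 28 0; 0 0 0.0002 0 0 33 0; 0 0 0.0002 0 0 36 0; 0 0 0.0002 0 0 36 0'
python3 - <<'E'
from kin import *
s=read_state();print(s['position'],s['force'],s['moment'],np.degrees(np.arctan2(s['tcp_rot'][1,0],s['tcp_rot'][0,0])),s['joint_positions'],s['opening'])
p,d=capture('side');cv2.imwrite('pics/s9.png',cv2.resize(p[160:310,130:310,::-1],None,fx=4,fy=4,interpolation=cv2.INTER_CUBIC))
np.savez('side9.npz',p=p,d=d)
E
```

```text
time_s: 20.38
position: [0.5826, 0.3244, 0.1142]
tcp_rot: [[0.762, -0.648, -0.001], [-0.648, -0.762, -0.001], [-0.001, 0.001, -1.0]]
force: [0.1, -0.2, 13.1]
opening: 0.112
[0.583 0.324 0.114] [ 0.125 -0.204 13.137] [-0.088  0.008  0.133] -40.38294852359282 [19.534 41.992 81.329 -0.018 56.766 59.927] 0.11183859931255333
```

View pics/s9.png

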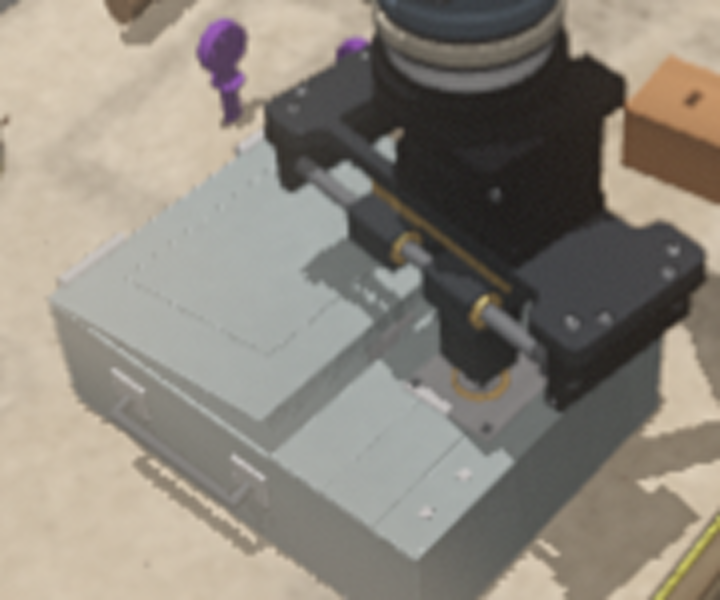

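```bash
python3 -m jog '0 0 0.0002 0 0 2 0; 0 0 0.0002 0 0 3 0; 0 0 0.0002 0 0 3 0; 0 0 0.0002 0 0 3 0'
python3 - <<'E'
from kin import *
s=read_state();print(s['position'],s['force'],s['moment'],np.degrees(np.arctan2(s['tcp_rot'][1,0],s['tcp_rot'][0,0])),s['opening'])
d=np.load('side9.npz')['d'];C=cloud('side',d)
a=np.radians(-32.4);ux=np.array([np.cos(a),np.sin(a)]);uy=np.array([-np.sin(a),np.cos(a)])
X=(C[...,:2]-[.583,.325])@ux;Y=(C[...,:2]-[.583,.325])@uy
m=(d>0)&(np.abs(X-.053)<.006)&(Y>.03)&(Y<.08);print('lid edge z',np.median(C[m][:,2]),m.sum())
p,_=capture('wrist');cv2.imwrite('pics/w10.png',p[:,:,::-1])
E
```

```text
time_s: 20.92
position: [0.5826, 0.3244, 0.1142]
tcp_rot: [[0.728, -0.686, -0.001], [-0.686, -0.728, -0.001], [-0.0, 0.002, -1.0]]
force: [-1.9, -0.5, 13.7]
opening: 0.113
[0.583 0.324 0.114] [-1.863 -0.489 13.69 ] [-0.062  0.105  0.314] -43.308926720542765 0.11325688969609457
lid edge z 0.10017127717261066 217
```

View pics/w10.png

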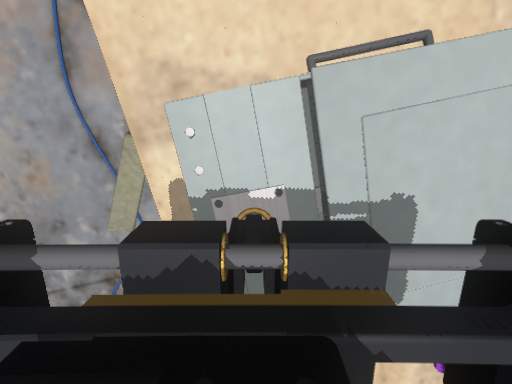

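The lid edge has risen to z = 0.100. The turning moment climbed sharply with only 3° more turn, so the cylinder is at its stop. I'll check briefly that it holds, then hand in.

```bash
python3 -m jog '0 0 0 0 0 0 0; 0 0 0 0 0 0 0; 0 0 0 0 0 0 0; 0 0 0 0 0 0 0'
python3 - <<'E'
from kin import *
s=read_state();print(s['position'],s['force'],s['moment'],s['opening'],s['time_s'])
print(hand_in())
E
```

```text
time_s: 21.48
position: [0.5826, 0.3244, 0.1142]
tcp_rot: [[0.728, -0.686, -0.001], [-0.686, -0.728, -0.001], [-0.0, 0.002, -1.0]]
force: [-0.4, -0.7, 13.6]
opening: 0.115
[0.583 0.324 0.114] [-0.434 -0.747 13.613] [-0.071  0.153  0.366] 0.1151317628704497 21.475
the job is handed in; nothing more can be done
None
```

The locker is unlocked, and the arm is still gripping the large key, holding it turned and fully in. I handed the job in at 21.5 s of the 72 s; no verdict is reported.

**What I did**
- **Reaching the block:** I folded the arm back to get it past the leaning beam.
- **Taking the key:** I lifted the large round-headed black key out of the block. The small key stayed in its slot when I last saw it, just before the key went into the lock.
- **Inserting:** I pushed the key past both wafers. The force readings between steps stayed under 10 N, so no rocking was needed.
- **Turning:** I turned the gripper 101° clockwise: the quarter turn, the key's play and a little extra to press on the stop.

**Last checks**
- **Key fully in:** the tool stopped at 0.114 m, which is where it should be with the collar on the lock face. It was still pressing down with about 13.6 N.
- **Key turned:** the turning moment rose from 0.13 to 0.31 N m over the last 3°, so the lock is against its stop. It was 0.37 N m at hand-in.
- **Lid up:** its front edge measured about 0.100 m, up from 0.080 m. That is close to the 22 mm expected, and the picture shows it raised.
- **Grip:** the opening held at about 10 mm, the thickness of the key's head.

One move went wrong on the way: I mistyped a shift over the locker and the arm went about 57 mm off the lock in free air. Nothing was touched, and I corrected it from fresh pictures before inserting the key. No check failed or disagreed beyond about 2 mm of camera error.

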